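# Dock the stop station, trip it and reset it

### The arm

A 7-joint arm with a two-finger parallel gripper is mounted at the origin on the work surface. World frame = base frame: x ahead of the robot, y to its left, z up, the work surface at z = 0. Lengths are in m, angles in rad, forces in N, time in s.
With the tool pointing down it reaches from about 0.425 to 0.825 m from the base axis. Payload 3.6 kg.
Tool frame: the origin (TCP) lies on the centre line of the jaws, within the pads' length; the fingertips stand 17 mm ahead of it and the grasp point (between the pads) lies 2 mm behind it (bot.nose_length is the distance from the TCP to the fingertips, in m); z points along the fingers, y is the line along which they close (so a half turn about z gives the same grasp; the last joint's range is limited). The gripper opens to 93 mm and grips with 3 to 60 N. Pads are 15 mm wide; open, the fingers measure 128 mm over their backs; the gripper's body (75 mm by 188 mm) begins 65 mm behind the grasp point.
Start: joints at [-1.359, 0.615, -0.013, 1.423, 0.008, 1.103, -0.04], TCP at [0.153, 0.632, 0.208] pointing down, gripper open.
Joint ranges: [-3.12, 3.12], [-0.3, 2.06], [-1.34, 1.32], [0.26, 2.42], [-1.36, 4.5], [0.01, 1.98], [-2.84, 2.84]. Speed limits (rad/s): [2.79, 2.79, 3.14, 3.14, 3.14, 3.14, 3.14].

### API

Orientations are given as a unit quaternion [w, x, y, z].
In Python, from bench import telemetry, eyes, bot gives the robot as it stands.
- The arm moves only by the shell command python3 -m crank 'ROWS'. ROWS is JSON, a list of rows, each an object with "gripper": the opening, from 0 (shut) to 1 (fully open); "xyz": the shift along the tool's x, y, z in units of 0.02 m (1.0 is 0.02 m), a list of three; "yaw": the turn about the tool's z in units of 0.12 rad (1.0 is 0.12 rad). In form: [{"gripper": gripper, "xyz": [x, y, z], "yaw": yaw}, ...]. A call has 1 to 10 rows; each row shifts and turns the commanded pose from where the row before left it, along the tool's axes as they then stand; what a row does not reach is not made up. A row lasts 1/12 s, in which the tool goes at most 41.7 mm and 7.16 degrees, less where a joint would pass 70% of its speed; a pose out of reach is approached as far as the arm can. A call with a number of a shift or a turn outside -1 to 1 is refused whole. A call with a gripper value outside its range is refused whole. The fingers move at their own pace and stop on an object; the grip force is fixed at half the most. Time passes only in rows, so rows that do not move let the fingers close. It gives the time, the measured TCP pose, the force, the opening and the grip force at its end, in the units of the state.
- telemetry.get_obs(): the state, without advancing time (a new reading comes with each control period).
- eyes.capture(name): name is "scene" or "top"; returns the picture (420x560x3 uint8, red, green, blue); there is no depth.
- eyes.camera_info(name): a dict with "fx", "fy", "cx", "cy" (pixels), "D" ([k1, k2, p1, p2, k3] as OpenCV has them; the pictures are not rectified), "origin" and "rotation" of the camera in the world. Camera axes: x right, y down, z forward; pixel columns grow to the right and rows downward; lengths in m; the calibration is good to about 2 mm. A picture is of the moment at which its call begins. camera_info takes no time and is no camera call.
- bot.close_job(): hands the job in; it is judged then, once.
The state is a dict: "t": time; "joints": joint angles; "dq": joint speeds; "joint_torque": joint torques, N m; "tcp_pos": TCP position; "ee_rot": TCP orientation; "wrist_force": force on the tool from outside, world axes, zero at the start; "wrist_torque": the same for the moment, N m; "width": finger opening in m; "finger_force": force on a finger pad.
Only numpy, scipy, OpenCV 4.12 (cv2) and the standard library are available. Lean on these libraries where they do the work, as an engineer would, in place of code of your own. Each camera call takes 0.05 s, during which the arm holds its last target. There are 200 camera calls.

### The job

The hand-held emergency-stop station, the grey box with the black mushroom button, lies on its side on the bench. Stand it fully home in its sloping aluminium dock, mushroom uppermost, and let go of it; then test it: push the mushroom in until it latches and stays in by itself with your hand off it, take hold of it and turn it clockwise until it springs back out. Lower it in gently, do not lean hard on the mushroom, and leave the other things on the bench where they are.

Things in the scene. Friction and masses are not known exactly. Their poses are not given: they have to be found in the camera images.
- station: stop station, 0.38 kg: grey box, 60 mm along its x, 56 along y, 66 along z, on its side at first. Origin: centre of the face it lies on at first (box spans x -30..30, y -28..28, z 0..66 mm). The mushroom points along its -x (level, roughly towards the robot at first), on the line y = 0, z = 33 mm; +x is the foot. Carry it by the faces y = -28 and 28, keeping clear of the mushroom
- station_foot (a point): centre of the station's foot face (station x = 30, y = 0, z = 33 mm), the face that ends on the dock's floor
- stop_top (a point): centre of the mushroom's flat top. Head: plain black disc 40 mm across, 13 mm thick, on a 22 mm neck, its axis along the station's x; its top stands 30 mm off the box's face when out, 22 mm when latched in; under it on the face lies a collar 3 mm high, 38 mm wide
- stop (a joint): how far the mushroom is pushed in (m): 0 out, about 0.008 latched in. It resists with about 9 N, then gives way and snaps in; it springs out again only once turned
- stop_head (a joint): how far the mushroom is turned clockwise as seen looking at its top (rad), 0 to 1.3; it lets go of the latch at about 0.6 and stays where it is left
- dock_cup: the dock's aluminium cup, fixed. Origin: centre of its floor, 50 mm above the bench; z: the floor's normal, leaning 30 degrees from vertical towards the robot's side; x: up the slope, away from the robot. Inside 74 mm along x, 64 along y; walls 12 mm high, 5 thick; floor of grippy rubber. The station stands in it foot down, its 66 mm side along the cup's x. Foot plate 112 x 90 mm
- switchbox: look-alike grey box standing on the bench, 58 x 56 x 46 mm, with a flat steel push button instead of a mushroom; leave it alone. Origin: centre of its underside
- spool: aluminium spool of solder standing on end, 54 mm across, 46 mm high; leave it alone. Origin: centre of its underside
- mug: white mug, 80 mm across, 95 mm high; leave it alone. Origin: centre of its underside
- bottle: small clear bottle with white cap, 48 mm across, 110 mm high; leave it alone. Origin: centre of its underside
- parts_tray: grey tray with compartments, 110 x 150 x 28 mm; leave it alone. Origin: centre of its underside
- driver: screwdriver lying on the bench, about 0.2 m long; leave it alone. Origin: its middle, lying
- pen_pot: dark steel pot with pens, 76 mm across, pens up to 160 mm high; leave it alone. Origin: centre of its underside
Mind the look-alikes: they are no part of the job. Leave any red look-alike of the station alone.

How it is judged:
On the way, in this order (a step that is already met when the one before it is completed fails the run):
1. the station stands home in the dock, mushroom uppermost and out, and is let go (x of station_foot in the frame of dock_cup between -0.008 and 0.008 m and y of station_foot in the frame of dock_cup between -0.008 and 0.008 m and z of station_foot in the frame of dock_cup between -0.004 and 0.004 m and angle between the x axis of station and the z axis of dock_cup, either way round below 0.08 rad and contact force between station and the arm below 0.2 N and value of joint stop below 0.002 m), for 0.3 s.
2. the mushroom has been pushed in and stays latched with nothing touching it, the station still home (x of station_foot in the frame of dock_cup between -0.008 and 0.008 m and y of station_foot in the frame of dock_cup between -0.008 and 0.008 m and z of station_foot in the frame of dock_cup between -0.004 and 0.004 m and angle between the x axis of station and the z axis of dock_cup, either way round below 0.08 rad and contact force between station and the arm below 0.2 N and value of joint stop above 0.006 m), for 0.3 s.
3. the mushroom has been turned clockwise and has sprung back out (value of joint stop below 0.002 m and value of joint stop_head above 0.5 rad), for 0.2 s.
At the end, for the whole second after the job is handed in: the station stands in the dock's cup with its foot centre within 8 mm of the floor's centre both ways and within 4 mm of the floor, its axis within 0.08 rad of the cup's, at rest and let go; the mushroom is out (less than 2 mm in) and has been turned clockwise past 0.5 rad (all of step 3 and x of station_foot in the frame of dock_cup between -0.008 and 0.008 m and y of station_foot in the frame of dock_cup between -0.008 and 0.008 m and z of station_foot in the frame of dock_cup between -0.004 and 0.004 m and angle between the x axis of station and the z axis of dock_cup, either way round below 0.08 rad and contact force between station and the arm below 0.2 N and linear speed of station below 0.02 m/s); the robot touches nothing.
It fails at once if the station is dropped, rammed or leaned on so that it bears on the dock with more than 100 N (contact force between station and dock_cup above 100 N).
It fails at once if one of the other things on the bench is moved more than 30 mm (distance of any of switchbox, spool, mug, bottle, parts_tray, driver, pen_pot from where it was at the start of the episode above 0.03 m).
It also fails if it takes over 61 s, if anything falls off the work surface, if the arm or the gripper's body presses on something with over 40 N, if the wrist force passes 120 N, or if a joint passes its speed limit or range.

## Working session

There is one attempt and no reset: what is moved stays moved. The work goes in short steps, Python scripts to look and compute and a shell command to move; the robot and the scene stay as the last step left them, time stands still between calls to the robot, and variables do not carry over. Pictures are saved under pics/ and viewed, at most 10 in all, crops included, and the job is handed in when it is done.

```bash
ls; mkdir -p pics
python3 - <<'E'
from bench import telemetry, eyes, bot
import cv2,numpy as np
print(telemetry.get_obs())
for n in("scene","top"):
    cv2.imwrite(f"pics/{n}0.png",eyes.capture(n)[...,::-1]); print(eyes.camera_info(n))
E
```

```text
pics
{'t': 0.0, 'joints': array([-1.35948916,  0.61589136, -0.01262792,  1.4249207 ,  0.00812384,
        1.10340584, -0.04045008]), 'dq': array([-0.00010269,  0.00216906,  0.00086868, -0.00171086, -0.0019171 ,
       -0.00066189, -0.00095964]), 'joint_torque': array([ 1.57478062e-04, -4.58930469e+01,  2.09186864e-01, -1.65749985e+01,
       -6.10273029e-02,  2.05376867e-02,  2.44116791e-04]), 'tcp_pos': array([0.1529178 , 0.63089646, 0.20679206]), 'ee_rot': array([-1.26654548e-04,  1.18605232e-01,  9.92940654e-01, -1.28107954e-03]), 'wrist_force': array([-0.40424861,  0.80837003,  0.50936386]), 'wrist_torque': array([-0.01048271, -0.06007883, -0.00474849]), 'finger_force': 0.0, 'width': 0.0930181611896173}
{'fx': 456.10618881638067, 'fy': 456.10618881638067, 'cx': 285.1716387096507, 'cy': 208.2672902966196, 'D': array([-0.14833819,  0.        ,  0.        ,  0.        ,  0.        ]), 'origin': array([ 1.28035279, -0.65065469,  0.84422986]), 'rotation': array([-0.39163856,  0.82331145,  0.37545382, -0.1667691 ])}
{'fx': 406.53146391419995, 'fy': 406.53146391419995, 'cx': 279.9237899354502, 'cy': 211.49080573804446, 'D': array([-0.07504136,  0.        ,  0.        ,  0.        ,  0.        ]), 'origin': array([ 0.52604133, -0.00181422,  1.03133431]), 'rotation': array([ 0.00553431, -0.70651078,  0.7072451 , -0.02482471])}
```

View pics/scene0.png

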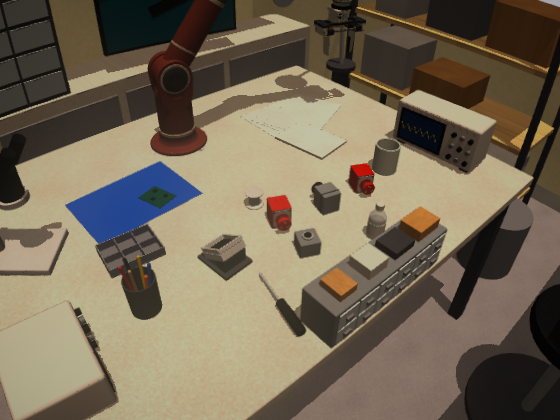

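View pics/top0.png

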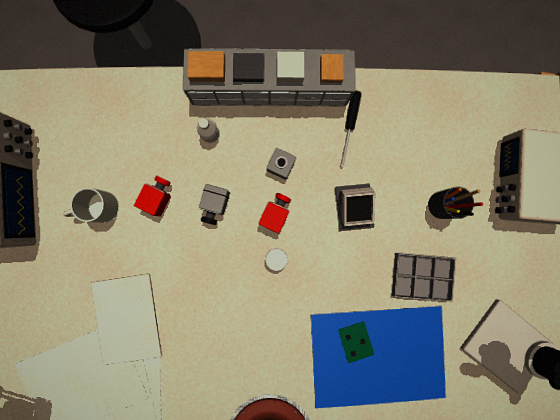

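The scene view shows the grey station with its black mushroom at about (326,197), the dock at (226,253), the switchbox at (307,241), and red look-alikes at (280,212) and (362,179). In the top view the station is at (213,200) with its mushroom pointing down the picture at (210,220), and the dock is at (357,207). I'll zoom in for corners.

```bash
cat > h.py <<'E'
from bench import telemetry, eyes, bot
import cv2,numpy as np
from scipy.spatial.transform import Rotation as R
def cam(n):
    i=eyes.camera_info(n); K=np.array([[i['fx'],0,i['cx']],[0,i['fy'],i['cy']],[0,0,1]])
    q=i['rotation']; return K,i['D'],np.array(i['origin']),R.from_quat([q[1],q[2],q[3],q[0]]).as_matrix()
def toz(n,px,z):
    K,D,o,M=cam(n); u=cv2.undistortPoints(np.array(px,float).reshape(-1,1,2),K,D)[:,0]
    d=np.c_[u,np.ones(len(u))]@M.T; return o+d*((np.broadcast_to(z,len(u))-o[2])/d[:,2])[:,None]
def proj(n,P):
    K,D,o,M=cam(n); rv=cv2.Rodrigues(M.T)[0]; return cv2.projectPoints(np.array(P,float).reshape(-1,1,3),rv,-M.T@o,K,D)[0][:,0]
def crop(n,x0,y0,w,h,s,f):
    im=eyes.capture(n)[y0:y0+h,x0:x0+w,::-1]; cv2.imwrite(f,cv2.resize(im,None,fx=s,fy=s,interpolation=cv2.INTER_CUBIC))
E
python3 - <<'E'
from h import *
a=eyes.capture("top"); b=eyes.capture("scene")
c=lambda im,x,y,w,h,s: cv2.resize(im[y:y+h,x:x+w,::-1],None,fx=s,fy=s,interpolation=cv2.INTER_CUBIC)
g=lambda im: np.clip(im.astype(float)*1.4,0,255)
im=np.vstack([np.hstack([c(a,185,170,56,64,7),c(a,329,175,56,64,7)])[:296*2][:448,:784]])
im2=np.hstack([c(b,300,175,52,20*2+6,7),c(b,196,225,60,46,7)])
cv2.imwrite("pics/topz.png",g(im)); cv2.imwrite("pics/scz.png",g(im2)); print(im.shape,im2.shape)
print(toz("top",[[210,220],[213,200],[357,207],[281,163]],[.033,.066,.05,.046]))
E
```

```text
(448, 784, 3) (322, 784, 3)
[[ 0.54813587  0.14236569  0.033     ]
 [ 0.59489982  0.13075236  0.066     ]
 [ 0.57907216 -0.21659051  0.05      ]
 [ 0.68690584 -0.03156483  0.046     ]][ WARN:0@1.951] global loadsave.cpp:1063 imwrite_ Unsupported depth image for selected encoder is fallbacked to CV_8U.
```

View pics/topz.png

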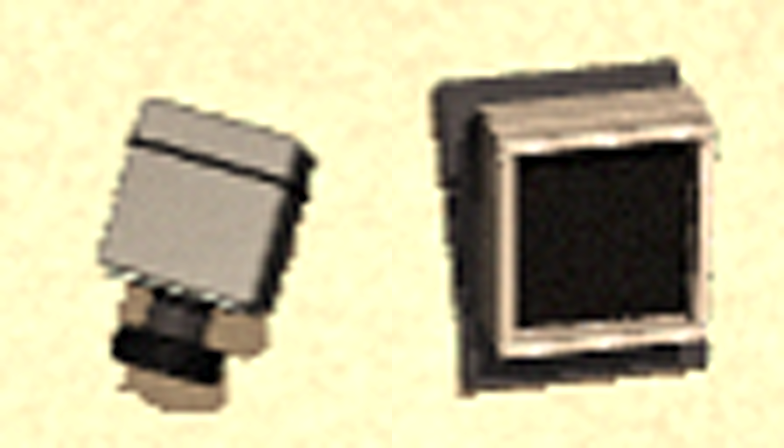

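View pics/scz.png

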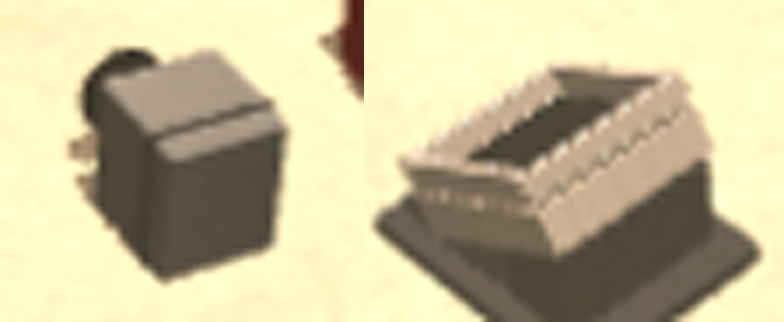

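The top crop shows station top-face corners at about (150,98), (300,147), (247,308), (102,265). The cup's black floor spans (515,152) to (693,315), and the foot plate corners are (435,88), (678,62), (708,365), (462,392). Next I fit the poses.

Run:
```python
from h import *
from scipy.optimize import least_squares
def rz(a): return R.from_euler('z',a).as_matrix()
# station: top crop + scene crop
st=np.array([[30,28,66],[30,-28,66],[-30,-28,66],[-30,28,66]])/1e3
su=np.array([[150,98],[300,147],[247,308],[102,265]])/7+[185,170]
f=lambda p,P,z0: P@rz(p[2]).T+[p[0],p[1],z0]
r=least_squares(lambda p:(proj("top",f(p,st,0))-su).ravel(),[.59,.13,-.2]); print("station",r.x,np.round(r.fun,1))
S=r.x
# scene check: far-foot bottom corner etc
print("scene pred (crop px)",np.round((proj("scene",f(S,np.r_[st,[[.03,.028,0],[.03,-.028,0],[-.03,-.028,0]]],0))-[300,175])*7))
pl=np.array([[56,45],[56,-45],[-56,-45],[-56,45]])/1e3
pu=(np.array([[435,88],[678,62],[708,365],[462,392]])-[392,0])/7+[329,175]
W=toz("top",pu,.006); print("plate",W.mean(0),np.linalg.norm(np.diff(W,axis=0),axis=1)); 
e=W[0]-W[3]+W[1]-W[2]; yaw=np.arctan2(e[1],e[0]); print("plate yaw",yaw)
T=R.from_euler('y',-30,degrees=True).as_matrix()
ct=np.array([[37,0,12],[-37,0,0],[0,32,12],[0,-32,0],[-42,37,12],[-42,-37,12]])/1e3@T.T
cu=(np.array([[605,146],[605,322],[516,240],[694,228],[500,355],[707,348]])-[392,0])/7+[329,175]
r=least_squares(lambda p:(proj("top",f([p[0],p[1],yaw],ct,.05))-cu).ravel(),[.58,-.21]); print("cup",r.x,np.round(r.fun,1))
p=[*r.x,yaw]
cc=np.array([[-42,37,12],[-42,-37,12],[42,-37,12],[42,37,12],[-37,32,12],[-37,-32,12],[37,-32,12],[37,32,12]])/1e3@T.T
print("scene cup",np.round((proj("scene",f(p,cc,.05))-[196,225])*7+[364,0]))
print("top cup",np.round((proj("top",f(p,cc,.05))-[329,175])*7+[392,0]))
o=telemetry.get_obs();q=o['ee_rot'];print(R.from_quat([*q[1:],q[0]]).as_matrix().round(3))
print("others",toz("top",[[276,215],[283,199],[152,200],[160,185]],.066))
```

```text
station [ 0.59682254  0.12951059 -0.29727537] [-0.4 -0.3  0.7 -0.4  0.7  0.7 -1.1 -0. ]
scene pred (crop px) [[280. 123.]
 [157. 156.]
 [ 88.  73.]
 [208.  41.]
 [265. 249.]
 [146. 283.]
 [ 79. 198.]]
plate [ 0.58058054 -0.22004413  0.006     ] [0.09013596 0.11112468 0.09087605]
plate yaw 0.08473176055159419
cup [ 0.57767911 -0.22096015] [ 1.   0.1 -1.1 -0.2  0.2  1.7 -0.5 -1.1  0.2  0.5  0.2 -1.1]
scene cup [[544.  57.]
 [387. 156.]
 [508. 175.]
 [671.  69.]
 [541.  65.]
 [405. 150.]
 [512. 166.]
 [652.  75.]]
top cup [[501. 359.]
 [708. 340.]
 [720. 125.]
 [504. 143.]
 [515. 345.]
 [695. 329.]
 [705. 139.]
 [519. 155.]]
[[-0.972  0.235 -0.   ]
 [ 0.235  0.972 -0.002]
 [-0.    -0.002 -1.   ]]
others [[ 0.55917182 -0.0188558   0.066     ]
 [ 0.5972841  -0.03557333  0.066     ]
 [ 0.59500415  0.2761004   0.066     ]
 [ 0.63079396  0.25742755  0.066     ]]
```

```bash
python3 -m crank '[{"gripper":1,"xyz":[-1,-0.7,0],"yaw":0},{"gripper":1,"xyz":[-1,-0.7,0],"yaw":0},{"gripper":1,"xyz":[-1,-0.7,0],"yaw":0},{"gripper":1,"xyz":[-1,-0.7,0],"yaw":0},{"gripper":1,"xyz":[-1,-0.7,0],"yaw":0},{"gripper":1,"xyz":[-1,-0.7,0],"yaw":0},{"gripper":1,"xyz":[-1,-0.7,0],"yaw":0},{"gripper":1,"xyz":[-1,-0.7,0],"yaw":0},{"gripper":1,"xyz":[-1,-0.7,0],"yaw":0},{"gripper":1,"xyz":[-1,-0.7,0],"yaw":0}]'
python3 -m crank '[{"gripper":1,"xyz":[-1,-0.7,0],"yaw":0},{"gripper":1,"xyz":[-1,-0.7,0],"yaw":0},{"gripper":1,"xyz":[-1,-0.7,0],"yaw":0},{"gripper":1,"xyz":[-1,-0.7,0],"yaw":0},{"gripper":1,"xyz":[-1,-0.7,0],"yaw":0},{"gripper":1,"xyz":[-1,-0.7,0],"yaw":0},{"gripper":1,"xyz":[-1,-0.7,0],"yaw":0},{"gripper":1,"xyz":[-1,-0.7,0],"yaw":0},{"gripper":1,"xyz":[-1,-0.7,0],"yaw":0},{"gripper":1,"xyz":[-1,-0.7,0],"yaw":0.4}]'
cat > d.py <<'E'
# usage: d.py x y z [yaw of tool-y axis from world y, i.e. object yaw] -> tool units to go
import sys; from h import *
o=telemetry.get_obs();q=o['ee_rot'];M=R.from_quat([*q[1:],q[0]]).as_matrix()
a=list(map(float,sys.argv[1:]))
cur=np.arctan2(-M[0,1],M[1,1])
print("t",round(o['t'],2),"tcp",o['tcp_pos'].round(4),"toolyaw",cur.round(4),"z-axis",M[:,2].round(3),"w",o['width'].round(4),"F",o['wrist_force'].round(1),"ff",round(float(o['finger_force']),1))
if a: print("units",(M.T@(np.array(a[:3])-o['tcp_pos'])/.02).round(2), "yawunits",round(-(a[3]-cur)/.12,2) if len(a)>3 else '')
E
python3 d.py .58 .1346 .031 -.29
```

```text
t: 1.03
tcp_pos: [0.3151, 0.4474, 0.2079]
ee_rot: [-0.0, 0.119, 0.993, -0.0]
wrist_force: [0.4, 0.4, 0.9]
width: 0.0926
finger_force: 0.0
t: 1.87
tcp_pos: [0.4765, 0.2642, 0.2079]
ee_rot: [-0.0, 0.143, 0.99, -0.0]
wrist_force: [0.6, 0.4, 0.4]
width: 0.0929
finger_force: 0.0Traceback (most recent call last):
  File "d.py", line 6, in <module>
    print("t",round(o['t'],2),"tcp",o['tcp_pos'].round(4),"toolyaw",cur.round(4),"z-axis",M[:,2].round(3),"w",o['width'].round(4),"F",o['wrist_force'].round(1),"ff",round(float(o['finger_force']),1))
                                                                                                              ^^^^^^^^^^^^^^^^
AttributeError: 'float' object has no attribute 'round'
```

```bash
sed -i "s/o\['width'\].round(4)/round(float(o['width']),4)/" d.py; python3 d.py .58 .1346 .031 -.29
```

```text
t 1.87 tcp [0.4765 0.2642 0.2079] toolyaw -0.2865 z-axis [-0. -0. -1.] w 0.0929 F [0.6 0.4 0.4] ff 0.0
units [-6.8  -4.75  8.84] yawunits 0.03
```

```bash
python3 -m crank '[{"gripper":1,"xyz":[-1,-0.7,0],"yaw":0},{"gripper":1,"xyz":[-1,-0.7,0],"yaw":0},{"gripper":1,"xyz":[-1,-0.7,0],"yaw":0},{"gripper":1,"xyz":[-1,-0.7,0],"yaw":0},{"gripper":1,"xyz":[-1,-0.7,0],"yaw":0},{"gripper":1,"xyz":[-1,-0.7,0],"yaw":0},{"gripper":1,"xyz":[-0.8,-0.55,0],"yaw":0},{"gripper":1,"xyz":[0,0,1],"yaw":0},{"gripper":1,"xyz":[0,0,1],"yaw":0},{"gripper":1,"xyz":[0,0,1],"yaw":0}]'
python3 d.py .58 .1346 .031 -.29; python3 -c "
from h import *
crop('top',165,150,100,75,6,'pics/t1.png')"
```

```text
t: 2.7
tcp_pos: [0.58, 0.1353, 0.1473]
ee_rot: [0.0, 0.143, 0.99, 0.0]
wrist_force: [-0.3, 0.6, -0.3]
width: 0.0927
finger_force: 0.0
t 2.7 tcp [0.58   0.1353 0.1473] toolyaw -0.287 z-axis [ 0.001  0.    -1.   ] w 0.0927 F [-0.3  0.6 -0.3] ff 0.0
units [-0.01 -0.04  5.82] yawunits 0.02
```

View pics/t1.png

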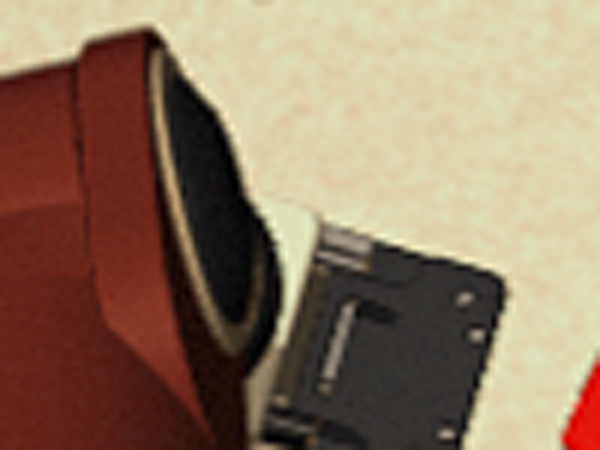

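The close-up shows the gripper and elbow hiding the station from the top camera. The aim matches my measurement, so I go down and close.

```bash
python3 -m crank '[{"gripper":1,"xyz":[0,0,1],"yaw":0},{"gripper":1,"xyz":[0,0,1],"yaw":0},{"gripper":1,"xyz":[0,0,1],"yaw":0},{"gripper":1,"xyz":[0,0,1],"yaw":0},{"gripper":1,"xyz":[0,0,0.8],"yaw":0},{"gripper":1,"xyz":[0,0,0.8],"yaw":0},{"gripper":1,"xyz":[0,0,0.2],"yaw":0},{"gripper":0.75,"xyz":[0,0,0],"yaw":0}]' 
python3 -m crank '[{"gripper":0.7,"xyz":[0,0,0],"yaw":0},{"gripper":0.65,"xyz":[0,0,0],"yaw":0},{"gripper":0.6,"xyz":[0,0,0],"yaw":0},{"gripper":0.6,"xyz":[0,0,0],"yaw":0},{"gripper":0.6,"xyz":[0,0,0],"yaw":0},{"gripper":0.6,"xyz":[0,0,0],"yaw":0},{"gripper":0.6,"xyz":[0,0,0],"yaw":0},{"gripper":0.6,"xyz":[0,0,0],"yaw":0}]'; python3 -c "
from h import *
crop('scene',270,120,120,100,6,'pics/s1.png')"
```

```text
t: 3.42
tcp_pos: [0.5788, 0.1358, 0.0311]
ee_rot: [-0.001, 0.142, 0.99, -0.001]
wrist_force: [-0.4, 0.1, -0.5]
width: 0.0897
finger_force: 0.0
t: 4.08
tcp_pos: [0.5809, 0.1384, 0.0329]
ee_rot: [0.001, 0.142, 0.99, 0.002]
wrist_force: [1.1, 4.9, 3.5]
width: 0.0559
finger_force: 6.0
```

View pics/s1.png

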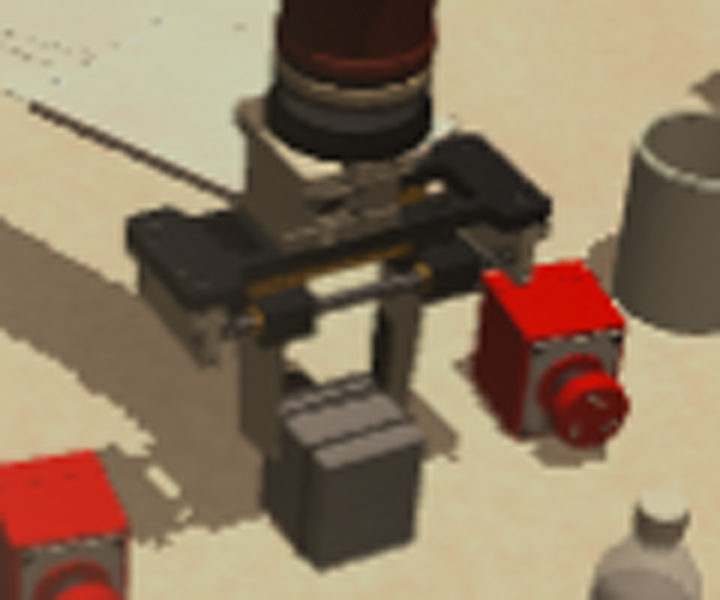

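The scene crop shows the fingers beside the box near the mushroom end, with a light grip at 0.6. I follow an arc that tips the box over its foot edge while holding it lightly.

```bash
python3 -m crank '[{"gripper":0.6,"xyz":[0,0.12,0],"yaw":0},{"gripper":0.58,"xyz":[0,0,0],"yaw":0},{"gripper":0.58,"xyz":[0,0,0],"yaw":0}]'; python3 -m crank '[{"gripper":0.58,"xyz":[-0.17,0,-0.19],"yaw":0},{"gripper":0.58,"xyz":[-0.17,0,-0.19],"yaw":0},{"gripper":0.58,"xyz":[-0.17,0,-0.18],"yaw":0},{"gripper":0.58,"xyz":[-0.21,0,-0.14],"yaw":0},{"gripper":0.58,"xyz":[-0.21,0,-0.14],"yaw":0},{"gripper":0.58,"xyz":[-0.21,0,-0.14],"yaw":0},{"gripper":0.58,"xyz":[0,0,0],"yaw":0}]'; python3 -c "
from h import *
crop('scene',270,120,120,100,6,'pics/s2.png')"
```

```text
t: 4.38
tcp_pos: [0.581, 0.1385, 0.0328]
ee_rot: [0.001, 0.142, 0.99, 0.0]
wrist_force: [0.1, 3.3, 5.5]
width: 0.0557
finger_force: 30.0
t: 4.97
tcp_pos: [0.6038, 0.1309, 0.0521]
ee_rot: [0.001, 0.143, 0.99, -0.0]
wrist_force: [0.4, -0.2, -3.8]
width: 0.0557
finger_force: 30.0
```

View pics/s2.png

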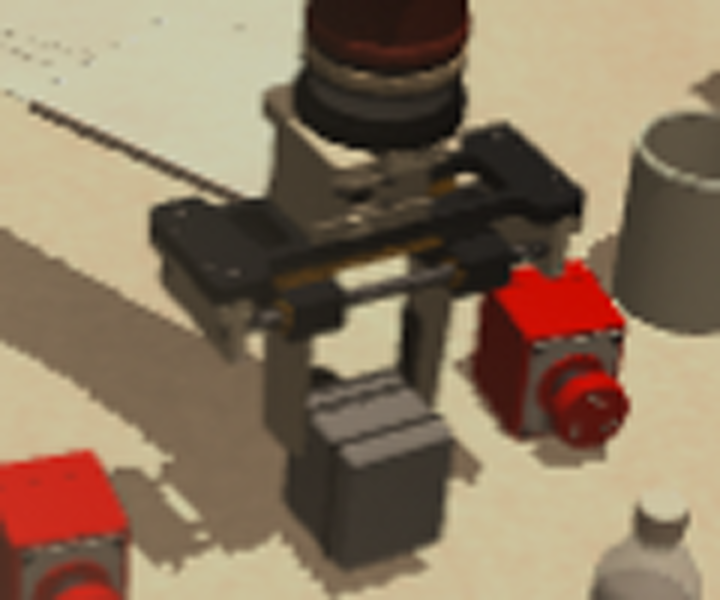

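The second crop shows the box lifted rigidly, since 0.58 already gives the full 30 N. I loosen in small steps so that it pivots under its own weight, foot down.

```bash
python3 -m crank '[{"gripper":0.595,"xyz":[0,0,0],"yaw":0},{"gripper":0.595,"xyz":[0,0,0],"yaw":0}]' | egrep 'force|width'; python3 -m crank '[{"gripper":0.598,"xyz":[0,0,0],"yaw":0},{"gripper":0.598,"xyz":[0,0,0],"yaw":0}]'| egrep 'force|width';  python3 -m crank '[{"gripper":0.6,"xyz":[0,0,0],"yaw":0},{"gripper":0.6,"xyz":[0,0,0],"yaw":0}]'| egrep 'force|width'; python3 -c "
from h import *
crop('scene',270,120,120,100,6,'pics/s3.png')
a=cv2.imread('pics/s2.png').astype(int);b=cv2.imread('pics/s3.png').astype(int);print((abs(a-b).max(2)>50).sum())"
```

```text
wrist_force: [-0.1, 0.0, -4.1]
width: 0.0563
finger_force: 14.2
wrist_force: [-0.1, 0.3, -4.2]
width: 0.0559
finger_force: 9.1
wrist_force: [-0.4, 1.1, -4.4]
width: 0.0557
finger_force: 5.7
347
```

```bash
cat > c.py <<'E'
import sys;from h import *
crop('scene',270,120,120,100,6,sys.argv[2])
a=cv2.imread(sys.argv[1]).astype(int);b=cv2.imread(sys.argv[2]).astype(int);print("changed",(abs(a-b).max(2)>50).sum())
E
python3 -m crank '[{"gripper":0.601,"xyz":[0,0,0],"yaw":0},{"gripper":0.601,"xyz":[0,0,0],"yaw":0},{"gripper":0.601,"xyz":[0,0,0],"yaw":0}]' | egrep 'force|width'; python3 c.py pics/s2.png pics/s4.png; python3 -m crank '[{"gripper":0.602,"xyz":[0,0,0],"yaw":0},{"gripper":0.602,"xyz":[0,0,0],"yaw":0},{"gripper":0.602,"xyz":[0,0,0],"yaw":0}]'| egrep 'force|width';python3 c.py pics/s2.png pics/s5.png
```

```text
wrist_force: [0.1, 0.2, -2.2]
width: 0.0559
finger_force: 2.2
changed 8935
wrist_force: [-1.0, 0.4, -0.3]
width: 0.0562
finger_force: 0.5
changed 9713
```

View pics/s5.png

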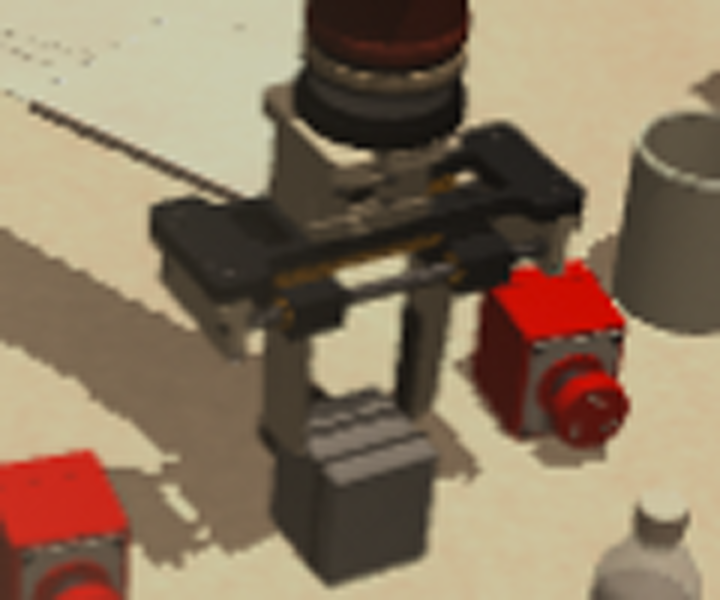

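The crop shows the box back down on the bench between the fingers, roughly flat. I need a numeric pitch estimate so I don't spend views, so I fit the projected box edges to the image edges.

```bash
cat > fit.py <<'E'
# fit box pitch th (mushroom up) and position; args: x y z yaw th(deg) initial of box centre
import sys;from h import *
from scipy.optimize import minimize
C=np.array([[a,b,c] for a in(-30,30) for b in(-28,28) for c in(-33,33)])/1e3
def pose(p): return R.from_euler('zy',[p[3],p[4]]).as_matrix()
def run(x0,cams=("scene",),free=5,bias=(1.7,1.4),sig=(.012,.012,.012,.08,.5)):
    DT={}
    for n in cams:
        g=cv2.cvtColor(eyes.capture(n),cv2.COLOR_RGB2GRAY); e=cv2.Canny(cv2.resize(g,None,fx=3,fy=3,interpolation=cv2.INTER_CUBIC),40,90)
        DT[n]=np.minimum(cv2.distanceTransform(255-e,cv2.DIST_L2,5)/3,5)
    Q=[("x",s,t) for s in(-1,1) for t in(-1,1)]
    def cost(p):
        M=pose(p);c=np.array(p[:3]);s=0;k=0
        for n in cams:
            o=cam(n)[2]; h=np.array([30,28,33])/1e3
            vis={(a,sg) for a in range(3) for sg in(-1,1) if (o-c-M[:,a]*sg*h[a])@M[:,a]*sg>0}
            t=np.linspace(-1,1,25)
            for a in range(3):
                b,d=[i for i in range(3) if i!=a]
                for sb in(-1,1):
                    for sd in(-1,1):
                        if (b,sb) in vis or (d,sd) in vis:
                            L=np.zeros((25,3));L[:,a]=t*h[a];L[:,b]=sb*h[b];L[:,d]=sd*h[d]
                            u=(proj(n,L@M.T+c)+(np.array(bias) if n=="scene" else 0))*3+1
                            ui=np.clip(u.round().astype(int),0,[1679,1259]);s+=DT[n][ui[:,1],ui[:,0]].sum();k+=25
        return s/k
    best=None;rng=np.random.default_rng(0)
    for i in range(40):
        s=np.array(x0)+(rng.normal(size=5)*sig if i else 0)
        if cost(s)>3.5 and i%4: continue
        r=minimize(cost,s,method="Nelder-Mead",options=dict(initial_simplex=s+np.vstack([np.zeros(5),np.diag([.005,.005,.005,.04,.15])]),maxfev=200,xatol=1e-4,fatol=1e-3))
        if best is None or r.fun<best.fun: best=r
    p=best.x;M=pose(p);h=np.array([30,28,33])/1e3
    print("centre",p[:3].round(4),"yaw",p[3].round(3),"pitch deg",np.degrees(p[4]).round(1),"cost",round(best.fun,2),"lowest z",round(p[2]-abs(M[2])@h,4))
    return p
if __name__=="__main__":
    a=list(map(float,sys.argv[1:6]));a[4]=np.radians(a[4]);run(a,tuple(sys.argv[6:]) or ("scene",))
E
time python3 fit.py .62 .125 .036 -.29 5; python3 fit.py .62 .125 .04 -.29 25
```

```text
Traceback (most recent call last):
  File "fit.py", line 37, in <module>
    a=list(map(float,sys.argv[1:6]));a[4]=np.radians(a[4]);run(a,tuple(sys.argv[6:]) or ("scene",))
                                                           ~~~^^^^^^^^^^^^^^^^^^^^^^^^^^^^^^^^^^^^^
  File "fit.py", line 31, in run
    r=minimize(cost,s,method="Nelder-Mead",options=dict(initial_simplex=s+np.vstack([np.zeros(5),np.diag([.005,.005,.005,.04,.15])]),maxfev=200,xatol=1e-4,fatol=1e-3))
  File "fit.py", line 24, in cost
    u=(proj(n,L@M.T+c)+(np.array(bias) if n=="scene" else 0))*3+1
       ~~~~^^^^^^^^^^^
  File "h.py", line 11, in proj
    K,D,o,M=cam(n); rv=cv2.Rodrigues(M.T)[0]; return cv2.projectPoints(np.array(P,float).reshape(-1,1,3),rv,-M.T@o,K,D)[0][:,0]
            ~~~^^^
  File "h.py", line 5, in cam
    i=eyes.camera_info(n); K=np.array([[i['fx'],0,i['cx']],[0,i['fy'],i['cy']],[0,0,1]])
ValueError: time passes only in moves, steps and waits

real	0m8.154s
user	0m4.856s
sys	0m0.472s
Traceback (most recent call last):
  File "fit.py", line 37, in <module>
    a=list(map(float,sys.argv[1:6]));a[4]=np.radians(a[4]);run(a,tuple(sys.argv[6:]) or ("scene",))
                                                           ~~~^^^^^^^^^^^^^^^^^^^^^^^^^^^^^^^^^^^^^
  File "fit.py", line 31, in run
    r=minimize(cost,s,method="Nelder-Mead",options=dict(initial_simplex=s+np.vstack([np.zeros(5),np.diag([.005,.005,.005,.04,.15])]),maxfev=200,xatol=1e-4,fatol=1e-3))
  File "fit.py", line 24, in cost
    u=(proj(n,L@M.T+c)+(np.array(bias) if n=="scene" else 0))*3+1
       ~~~~^^^^^^^^^^^
  File "h.py", line 11, in proj
    K,D,o,M=cam(n); rv=cv2.Rodrigues(M.T)[0]; return cv2.projectPoints(np.array(P,float).reshape(-1,1,3),rv,-M.T@o,K,D)[0][:,0]
            ~~~^^^
  File "h.py", line 5, in cam
    i=eyes.camera_info(n); K=np.array([[i['fx'],0,i['cx']],[0,i['fy'],i['cy']],[0,0,1]])
ValueError: time passes only in moves, steps and waits
```

Too many `camera_info` calls, so I cache the result.

```bash
sed -i 's/^def cam(n):/import functools\n@functools.cache\ndef cam(n):/' h.py; sed -i 's/rv=cv2.Rodrigues(M.T)\[0\]; //; s/,rv,-M/,cv2.Rodrigues(M.T)[0],-M/' h.py
time python3 fit.py .62 .125 .036 -.29 5; python3 fit.py .62 .125 .04 -.29 25; python3 d.py
```

```text
centre [0.6081 0.1129 0.0445] yaw -0.591 pitch deg -29.7 cost 0.8 lowest z -0.0042
centre [0.5961 0.1355 0.0257] yaw -0.278 pitch deg 1.4 cost 0.82 lowest z -0.0081
t 6.37 tcp [0.6028 0.1318 0.052 ] toolyaw -0.2859 z-axis [ 0.001  0.    -1.   ] w 0.0557 F [0.3 0.1 1.1] ff 0.5
real	0m14.085s
user	0m13.470s
sys	0m0.155s
```

```bash
cat > fit2.py <<'E'
# box held between fingers: yaw and lateral from tool; grid over pitch, offset along tool, lowest z
import sys;from h import *
import pickle
h=np.array([30,28,33])/1e3
def run(zl=(0,),ths=range(-30,96,3),S=np.arange(-.04,.06,.002),bias=(1.7,1.4)):
    o=telemetry.get_obs();q=o['ee_rot'];T=R.from_quat([*q[1:],q[0]]).as_matrix();yaw=np.arctan2(-T[0,1],T[1,1])
    g=cv2.cvtColor(eyes.capture("scene"),cv2.COLOR_RGB2GRAY)
    e=cv2.Canny(cv2.resize(g,None,fx=3,fy=3,interpolation=cv2.INTER_CUBIC),40,90)
    DT=np.minimum(cv2.distanceTransform(255-e,cv2.DIST_L2,5)/3,4);co=cam("scene")[2];t=np.linspace(-1,1,25);out=[]
    for z in zl:
     for th in ths:
      M=R.from_euler('zy',[yaw,np.radians(th)]).as_matrix();cz=z+abs(M[2])@h
      for s in S:
        c=np.array([*(o['tcp_pos'][:2]+s*np.array([np.cos(yaw),np.sin(yaw)])),cz]);Ls=[]
        vis={(a,g) for a in range(3) for g in(-1,1) if (co-c-M[:,a]*g*h[a])@M[:,a]*g>0}
        for a in range(3):
            b,d=[i for i in range(3) if i!=a]
            for sb in(-1,1):
                for sd in(-1,1):
                    if (b,sb) in vis or (d,sd) in vis:
                        L=np.zeros((25,3));L[:,a]=t*h[a];L[:,b]=sb*h[b];L[:,d]=sd*h[d];Ls.append(L@M.T+c)
        u=((proj("scene",np.vstack(Ls))+bias)*3+1).round().astype(int)
        out.append((DT[u[:,1],u[:,0]].mean(),z,th,s,c.round(4)))
    out.sort(key=lambda r:r[0])
    for r in out[:6]: print("cost %.2f zlow %.3f pitch %d s %.3f"%r[:4],r[4])
if __name__=="__main__": run(tuple(map(float,sys.argv[1:])) or (0,))
E
python3 fit2.py 0; python3 fit2.py 0.01 0.02
```

```text
cost 1.09 zlow 0.000 pitch 0 s 0.000 [0.6028 0.1318 0.033 ]
cost 1.10 zlow 0.000 pitch 0 s -0.002 [0.6009 0.1324 0.033 ]
cost 1.13 zlow 0.000 pitch 0 s 0.002 [0.6047 0.1312 0.033 ]
cost 1.16 zlow 0.000 pitch 3 s 0.000 [0.6028 0.1318 0.0349]
cost 1.17 zlow 0.000 pitch 3 s 0.002 [0.6047 0.1312 0.0349]
cost 1.19 zlow 0.000 pitch 0 s -0.004 [0.599  0.1329 0.033 ]
cost 1.09 zlow 0.020 pitch 39 s -0.032 [0.5721 0.1408 0.0687]
cost 1.10 zlow 0.020 pitch 39 s -0.034 [0.5701 0.1414 0.0687]
cost 1.12 zlow 0.020 pitch 36 s -0.032 [0.5721 0.1408 0.0683]
cost 1.13 zlow 0.020 pitch 36 s -0.034 [0.5701 0.1414 0.0683]
cost 1.14 zlow 0.020 pitch 42 s -0.034 [0.5701 0.1414 0.0691]
cost 1.14 zlow 0.020 pitch 42 s -0.036 [0.5682 0.142  0.0691]
```

The constrained fit says the box is flat again, centred near (0.603,0.132). The shift shows it did pivot at about 2 N before slipping free. I regrip nearer the mushroom end.

```bash
python3 -m crank '[{"gripper":0.7,"xyz":[0,0,0],"yaw":0},{"gripper":0.7,"xyz":[0.3,0,0.2],"yaw":0},{"gripper":0.7,"xyz":[0.5,0,0.4],"yaw":0},{"gripper":0.7,"xyz":[0.4,0,0.35],"yaw":0},{"gripper":0.7,"xyz":[0,0,0],"yaw":0},{"gripper":0.6,"xyz":[0,0,0],"yaw":0},{"gripper":0.59,"xyz":[0,0,0],"yaw":0},{"gripper":0.58,"xyz":[0,0,0],"yaw":0},{"gripper":0.6,"xyz":[0,0,0],"yaw":0},{"gripper":0.6,"xyz":[0,0,0],"yaw":0}]'; python3 fit2.py 0;
python3 -m crank '[{"gripper":0.6,"xyz":[-0.13,0,-0.16],"yaw":0},{"gripper":0.6003,"xyz":[-0.13,0,-0.16],"yaw":0},{"gripper":0.6005,"xyz":[-0.13,0,-0.16],"yaw":0},{"gripper":0.6005,"xyz":[-0.13,0,-0.16],"yaw":0},{"gripper":0.6005,"xyz":[0,0,0],"yaw":0},{"gripper":0.6005,"xyz":[0,0,0],"yaw":0}]'; python3 fit2.py 0 0.006; python3 fit2.py 0.012
```

```text
t: 7.3
tcp_pos: [0.5798, 0.1384, 0.0328]
ee_rot: [0.001, 0.143, 0.99, 0.0]
wrist_force: [0.8, 0.4, -2.0]
width: 0.0562
finger_force: 3.7
cost 0.96 zlow 0.000 pitch 0 s 0.024 [0.6029 0.1317 0.033 ]
cost 0.96 zlow 0.000 pitch 0 s 0.022 [0.6009 0.1322 0.033 ]
cost 0.99 zlow 0.000 pitch 3 s 0.024 [0.6029 0.1317 0.0349]
cost 0.99 zlow 0.000 pitch 0 s 0.026 [0.6048 0.1311 0.033 ]
cost 1.03 zlow 0.000 pitch 0 s 0.020 [0.599  0.1328 0.033 ]
cost 1.03 zlow 0.000 pitch 3 s 0.022 [0.6009 0.1322 0.0349]
t: 7.85
tcp_pos: [0.5893, 0.1352, 0.0456]
ee_rot: [0.0, 0.143, 0.99, -0.0]
wrist_force: [-0.0, 0.0, -3.2]
width: 0.0561
finger_force: 2.8
cost 0.87 zlow 0.000 pitch 3 s 0.012 [0.6008 0.1318 0.0349]
cost 0.87 zlow 0.000 pitch 0 s 0.012 [0.6008 0.1318 0.033 ]
cost 0.90 zlow 0.000 pitch 3 s 0.014 [0.6027 0.1313 0.0349]
cost 0.92 zlow 0.000 pitch 3 s 0.010 [0.5989 0.1324 0.0349]
cost 0.93 zlow 0.000 pitch 0 s 0.010 [0.5989 0.1324 0.033 ]
cost 0.93 zlow 0.000 pitch 0 s 0.014 [0.6027 0.1313 0.033 ]
cost 1.18 zlow 0.012 pitch 0 s 0.020 [0.6082 0.1297 0.045 ]
cost 1.18 zlow 0.012 pitch 0 s 0.024 [0.612  0.1286 0.045 ]
cost 1.18 zlow 0.012 pitch 0 s 0.018 [0.6063 0.1303 0.045 ]
cost 1.19 zlow 0.012 pitch 0 s 0.022 [0.6101 0.1291 0.045 ]
cost 1.21 zlow 0.012 pitch 3 s 0.024 [0.612  0.1286 0.0469]
cost 1.22 zlow 0.012 pitch 3 s 0.018 [0.6063 0.1303 0.0469]
```

The light pivot is unreliable. A better idea is to grip firmly near the middle and press the box's bottom edge on the dock's far wall top. That levers the mushroom up until the bottom lies flush with the wall's outer face, which is exactly the cup's tilt. First I refine both poses from the saved start pictures, using joint edge fits with a common scene-camera bias.

```bash
cat > ref.py <<'E'
from h import *
from scipy.optimize import minimize
DT={}
for n in("top","scene"):
    g=cv2.imread(f"pics/{n}0.png",0); e=cv2.Canny(cv2.resize(g,None,fx=3,fy=3,interpolation=cv2.INTER_CUBIC),40,90)
    DT[n]=np.minimum(cv2.distanceTransform(255-e,cv2.DIST_L2,5)/3,4)
def seg(A,B): return np.linspace(A,B,25)
def box(hx,hy,z0,z1,faces):
    V=lambda a,b,c:np.array([a*hx,b*hy,c]);S=[]
    return [seg(V(*p),V(*q)) for p,q in faces]
t,b=.066,0.
top=[((1,1,t),(1,-1,t)),((1,-1,t),(-1,-1,t)),((-1,-1,t),(-1,1,t)),((-1,1,t),(1,1,t))]
ST={"top":np.vstack(box(.03,.028,0,t,top)),"scene":np.vstack(box(.03,.028,0,t,top+[((1,1,b),(1,-1,b)),((1,-1,b),(-1,-1,b)),((1,1,b),(1,1,t)),((1,-1,b),(1,-1,t)),((-1,-1,b),(-1,-1,t))]))}
T=R.from_euler('y',-30,degrees=True).as_matrix(); z=.012
o4=lambda a,b,z:[((a,b,z),(a,-b,z)),((a,-b,z),(-a,-b,z)),((-a,-b,z),(-a,b,z)),((-a,b,z),(a,b,z))]
rim=np.vstack([seg(np.array(p),np.array(q)) for p,q in o4(.042,.037,z)+o4(.037,.032,z)])
CU={"top":rim@T.T,"scene":rim@T.T}
def c1(n,P,p,z0,b):
    u=((proj(n,P@R.from_euler('z',p[2]).as_matrix().T+[p[0],p[1],z0])+b)*3+1).round().astype(int);return DT[n][u[:,1],u[:,0]].mean()
def cost(p):
    return sum(c1(n,M[n],q,z0,p[6:8] if n=="scene" else 0) for M,q,z0 in((ST,p[:3],0),(CU,p[3:6],.05)) for n in("top","scene"))+.02*np.hypot(*p[6:8])
p0=np.array([.597,.1295,-.29,.578,-.221,.085,1.7,1.4]);best=None;rng=np.random.default_rng(1)
for i in range(25):
    s=p0+rng.normal(size=8)*[.003,.003,.03,.003,.003,.02,1,1]*(i>0)
    r=minimize(cost,s,method="Powell",options=dict(maxfev=2500,xtol=1e-4))
    if best is None or r.fun<best.fun:best=r
p=best.x;print(p.round(4),round(best.fun,2),[round(c1(n,M[n],q,z0,p[6:8] if n=="scene" else 0),2) for M,q,z0 in((ST,p[:3],0),(CU,p[3:6],.05)) for n in("top","scene")])
E
python3 ref.py
```

```text
Traceback (most recent call last):
  File "ref.py", line 25, in <module>
    r=minimize(cost,s,method="Powell",options=dict(maxfev=2500,xtol=1e-4))
  File "ref.py", line 21, in cost
    return sum(c1(n,M[n],q,z0,p[6:8] if n=="scene" else 0) for M,q,z0 in((ST,p[:3],0),(CU,p[3:6],.05)) for n in("top","scene"))+.02*np.hypot(*p[6:8])
           ~~~^^^^^^^^^^^^^^^^^^^^^^^^^^^^^^^^^^^^^^^^^^^^^^^^^^^^^^^^^^^^^^^^^^^^^^^^^^^^^^^^^^^^^^^^^^^^^^^^^^^^^^^^^^^^^^^^^
  File "ref.py", line 21, in <genexpr>
    return sum(c1(n,M[n],q,z0,p[6:8] if n=="scene" else 0) for M,q,z0 in((ST,p[:3],0),(CU,p[3:6],.05)) for n in("top","scene"))+.02*np.hypot(*p[6:8])
               ~~^^^^^^^^^^^^^^^^^^^^^^^^^^^^^^^^^^^^^^^^^
  File "ref.py", line 19, in c1
    u=((proj(n,P@R.from_euler('z',p[2]).as_matrix().T+[p[0],p[1],z0])+b)*3+1).round().astype(int);return DT[n][u[:,1],u[:,0]].mean()
                                                                                                         ~~~~~^^^^^^^^^^^^^^^
IndexError: index 1267 is out of bounds for axis 0 with size 1260
```

```bash
sed -i 's/r=minimize(cost,s,.*/r=minimize(cost,s,method="Nelder-Mead",options=dict(initial_simplex=s+np.vstack([np.zeros(8),np.diag([.003,.003,.03,.003,.003,.03,1,1])]),maxfev=900,xatol=1e-5))/' ref.py; python3 ref.py
```

```text
[ 0.5968  0.1321 -0.2801  0.5791 -0.2189  0.0877  0.0114  0.257 ] 1.37 [np.float32(0.23), np.float32(0.65), np.float32(0.17), np.float32(0.32)]
```

A clean fit with bias of about 0: cup at (0.579,-0.219), yaw 0.088. I rerun the in-hand fit with zero bias.

```bash
sed -i 's/bias=(1.7,1.4)/bias=(0,.25)/' fit2.py; python3 fit2.py 0 .013;python3 d.py
```

```text
cost 0.88 zlow 0.000 pitch 3 s 0.020 [0.608  0.1298 0.0349]
cost 0.90 zlow 0.000 pitch 12 s 0.028 [0.6157 0.1275 0.0399]
cost 0.90 zlow 0.000 pitch 12 s 0.026 [0.6138 0.1281 0.0399]
cost 0.91 zlow 0.000 pitch 0 s 0.018 [0.6061 0.1303 0.033 ]
cost 0.91 zlow 0.000 pitch 9 s 0.026 [0.6138 0.1281 0.0383]
cost 0.92 zlow 0.000 pitch 0 s 0.020 [0.608  0.1298 0.033 ]
t 8.0 tcp [0.5888 0.1354 0.0453] toolyaw -0.2858 z-axis [-0.001 -0.    -1.   ] w 0.0562 F [ 0.9 -0.3 -0.9] ff 2.8
```

```bash
python3 -m crank '[{"gripper":0.6003,"xyz":[-0.13,0,-0.1],"yaw":0},{"gripper":0.6003,"xyz":[-0.13,0,-0.1],"yaw":0},{"gripper":0.6003,"xyz":[-0.13,0,-0.1],"yaw":0},{"gripper":0.6003,"xyz":[-0.14,0,-0.1],"yaw":0},{"gripper":0.6003,"xyz":[-0.14,0,-0.09],"yaw":0},{"gripper":0.6003,"xyz":[0,0,0],"yaw":0},{"gripper":0.6003,"xyz":[0,0,0],"yaw":0}]'; python3 fit2.py 0; python3 fit2.py 0.006; python3 fit2.py .012; python3 -c "
from h import *
crop('scene',270,120,120,100,6,'pics/s6.png')"
```

```text
t: 8.58
tcp_pos: [0.6024, 0.1318, 0.0554]
ee_rot: [0.0, 0.142, 0.99, 0.0]
wrist_force: [0.1, -0.3, -2.7]
width: 0.0563
finger_force: 2.9
cost 0.82 zlow 0.000 pitch 6 s 0.018 [0.6197 0.1267 0.0367]
cost 0.85 zlow 0.000 pitch 9 s 0.020 [0.6216 0.1261 0.0383]
cost 0.86 zlow 0.000 pitch 3 s 0.018 [0.6197 0.1267 0.0349]
cost 0.87 zlow 0.000 pitch 6 s 0.020 [0.6216 0.1261 0.0367]
cost 0.87 zlow 0.000 pitch 9 s 0.018 [0.6197 0.1267 0.0383]
cost 0.90 zlow 0.000 pitch 6 s 0.016 [0.6177 0.1273 0.0367]
cost 0.87 zlow 0.006 pitch 6 s 0.024 [0.6251 0.1251 0.0427]
cost 0.91 zlow 0.006 pitch 6 s 0.022 [0.6232 0.1256 0.0427]
cost 0.91 zlow 0.006 pitch 3 s 0.022 [0.6232 0.1256 0.0409]
cost 0.91 zlow 0.006 pitch 12 s 0.020 [0.6213 0.1262 0.0459]
cost 0.91 zlow 0.006 pitch 3 s 0.024 [0.6251 0.1251 0.0409]
cost 0.92 zlow 0.006 pitch 9 s 0.016 [0.6175 0.1273 0.0443]
cost 0.96 zlow 0.012 pitch 0 s 0.026 [0.6269 0.1246 0.045 ]
cost 1.01 zlow 0.012 pitch 0 s 0.028 [0.6288 0.124  0.045 ]
cost 1.03 zlow 0.012 pitch 3 s 0.030 [0.6307 0.1235 0.0469]
cost 1.04 zlow 0.012 pitch 3 s 0.028 [0.6288 0.124  0.0469]
cost 1.04 zlow 0.012 pitch 0 s 0.024 [0.625  0.1252 0.045 ]
cost 1.06 zlow 0.012 pitch 3 s 0.026 [0.6269 0.1246 0.0469]
```

View pics/s6.png

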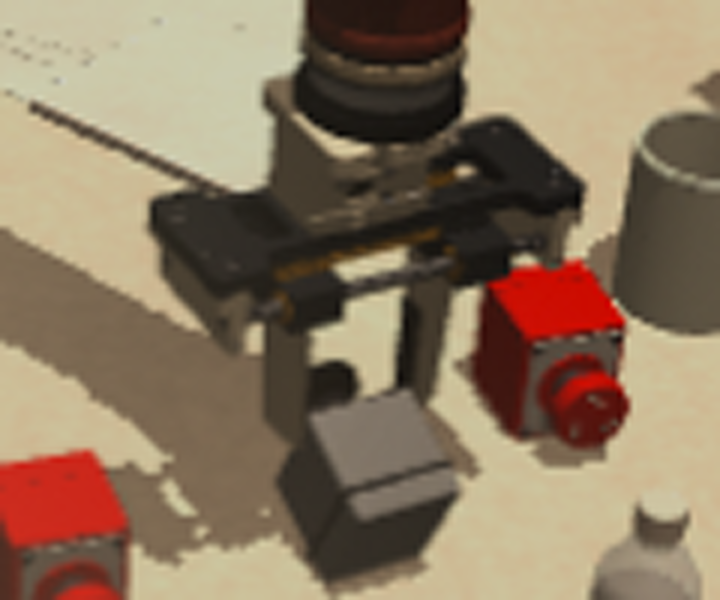

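The crop shows it pivoting properly: the box is tilted about 27° with its foot edge on the bench and the mushroom rising. The numeric fit is weak here, but the arc works. Continuing.

```bash
python3 -m crank '[{"gripper":0.6003,"xyz":[-0.19,0,-0.07],"yaw":0},{"gripper":0.6003,"xyz":[-0.19,0,-0.07],"yaw":0},{"gripper":0.6003,"xyz":[-0.19,0,-0.07],"yaw":0},{"gripper":0.6003,"xyz":[-0.2,0,-0.05],"yaw":0},{"gripper":0.6003,"xyz":[-0.2,0,-0.02],"yaw":0},{"gripper":0.6003,"xyz":[-0.2,0,-0.02],"yaw":0},{"gripper":0.6003,"xyz":[-0.2,0,-0.02],"yaw":0},{"gripper":0.6003,"xyz":[-0.2,0,0],"yaw":0},{"gripper":0.6003,"xyz":[0,0,0],"yaw":0}]';  python3 - <<'E'
import fit2,numpy as np
fit2.run((0,),range(20,95,3)); fit2.run((0.008,),range(20,95,3))
from h import *
crop('scene',270,120,120,100,6,'pics/s7.png')
E
```

```text
t: 9.53
tcp_pos: [0.6339, 0.1225, 0.0621]
ee_rot: [0.001, 0.143, 0.99, 0.0]
wrist_force: [0.5, -1.3, 1.4]
width: 0.0559
finger_force: 2.9
cost 0.88 zlow 0.000 pitch 47 s 0.014 [0.6473 0.1185 0.0493]
cost 0.93 zlow 0.000 pitch 47 s 0.016 [0.6492 0.118  0.0493]
cost 0.97 zlow 0.000 pitch 44 s 0.012 [0.6454 0.1191 0.0492]
cost 0.97 zlow 0.000 pitch 47 s 0.012 [0.6454 0.1191 0.0493]
cost 0.97 zlow 0.000 pitch 44 s 0.014 [0.6473 0.1185 0.0492]
cost 0.97 zlow 0.000 pitch 50 s 0.014 [0.6473 0.1185 0.0493]
cost 1.04 zlow 0.008 pitch 29 s 0.010 [0.643  0.1198 0.0546]
cost 1.05 zlow 0.008 pitch 29 s 0.008 [0.641  0.1204 0.0546]
cost 1.06 zlow 0.008 pitch 32 s 0.010 [0.643  0.1198 0.0554]
cost 1.09 zlow 0.008 pitch 32 s 0.012 [0.6449 0.1193 0.0554]
cost 1.09 zlow 0.008 pitch 29 s 0.012 [0.6449 0.1193 0.0546]
cost 1.10 zlow 0.008 pitch 26 s 0.010 [0.643  0.1198 0.0537]
```

```bash
python3 -m crank '[{"gripper":0.6003,"xyz":[-0.2,0,0],"yaw":0},{"gripper":0.6003,"xyz":[-0.2,0,0],"yaw":0},{"gripper":0.6003,"xyz":[-0.2,0,0],"yaw":0},{"gripper":0.6003,"xyz":[-0.2,0,0],"yaw":0},{"gripper":0.6003,"xyz":[-0.2,0,0.03],"yaw":0},{"gripper":0.6003,"xyz":[-0.2,0,0.05],"yaw":0},{"gripper":0.6003,"xyz":[-0.2,0,0.05],"yaw":0},{"gripper":0.6003,"xyz":[0,0,0],"yaw":0}]';  python3 - <<'E'
import fit2,numpy as np
fit2.run((0,),range(20,95,3)); fit2.run((0.006,),range(20,95,3))
E
```

```text
t: 10.35
tcp_pos: [0.6594, 0.1146, 0.0581]
ee_rot: [-0.0, 0.143, 0.99, -0.0]
wrist_force: [-0.4, 1.0, -2.8]
width: 0.0561
finger_force: 2.9
cost 1.07 zlow 0.000 pitch 74 s 0.000 [0.6594 0.1146 0.0444]
cost 1.09 zlow 0.000 pitch 77 s -0.004 [0.6556 0.1157 0.0432]
cost 1.10 zlow 0.000 pitch 77 s -0.002 [0.6575 0.1152 0.0432]
cost 1.10 zlow 0.000 pitch 74 s -0.002 [0.6575 0.1152 0.0444]
cost 1.10 zlow 0.000 pitch 71 s 0.000 [0.6594 0.1146 0.0454]
cost 1.11 zlow 0.000 pitch 71 s 0.002 [0.6613 0.114  0.0454]
cost 1.19 zlow 0.006 pitch 80 s -0.002 [0.6571 0.1153 0.0479]
cost 1.21 zlow 0.006 pitch 80 s 0.000 [0.659  0.1147 0.0479]
cost 1.21 zlow 0.006 pitch 77 s 0.002 [0.6609 0.1141 0.0492]
cost 1.22 zlow 0.006 pitch 83 s -0.002 [0.6571 0.1153 0.0464]
cost 1.22 zlow 0.006 pitch 83 s -0.004 [0.6552 0.1158 0.0464]
cost 1.23 zlow 0.006 pitch 77 s 0.000 [0.659  0.1147 0.0492]
```

Pitch is now about 74°, mushroom up. I clamp firmly, lift, and compute the route to the dock, entering along the cup axis with the far foot edge touching first.

```bash
python3 -m crank '[{"gripper":0.59,"xyz":[0,0,0],"yaw":0},{"gripper":0.57,"xyz":[0,0,0],"yaw":0},{"gripper":0.57,"xyz":[0,0,-0.3],"yaw":0},{"gripper":0.57,"xyz":[0,0,-0.8],"yaw":0},{"gripper":0.57,"xyz":[0,0,-1],"yaw":0},{"gripper":0.57,"xyz":[0,0,-1],"yaw":0},{"gripper":0.57,"xyz":[0,0,-1],"yaw":0},{"gripper":0.57,"xyz":[0,0,-1],"yaw":0},{"gripper":0.57,"xyz":[0,0,-1],"yaw":0},{"gripper":0.57,"xyz":[0,0,0],"yaw":0}]'
cat > cup.py <<'E'
# TCP target for grip at local (X,Z mm) of the cup (X horizontal away from robot, Z world height of grasp point)
import sys,subprocess,numpy as np
X,Z=float(sys.argv[1])/1e3,float(sys.argv[2])/1e3; L=float(sys.argv[3])/1e3 if len(sys.argv)>3 else 0; y=.0877
subprocess.run(["python3","d.py",str(.5791+X*np.cos(y)-L*np.sin(y)),str(-.2189+X*np.sin(y)+L*np.cos(y)),str(Z-.002),str(y)])
E
python3 cup.py -38 170
```

```text
t: 11.28
tcp_pos: [0.6616, 0.1155, 0.1862]
ee_rot: [0.005, 0.142, 0.99, 0.001]
wrist_force: [1.5, 0.8, -2.3]
width: 0.0557
finger_force: 30.0
t 11.28 tcp [0.6616 0.1155 0.1862] toolyaw -0.2857 z-axis [ 0.009  0.002 -1.   ] w 0.0557 F [ 1.5  0.8 -2.3] ff 30.0
units [  1.02 -17.9    0.83] yawunits -3.11
```

```bash
python3 -m crank '[{"gripper":0.57,"xyz":[0,-0.5,0],"yaw":0},{"gripper":0.57,"xyz":[0,-1,0],"yaw":0},{"gripper":0.57,"xyz":[0,-1,0],"yaw":0},{"gripper":0.57,"xyz":[0,-1,0],"yaw":0},{"gripper":0.57,"xyz":[0,-1,0],"yaw":0},{"gripper":0.57,"xyz":[0,-1,0],"yaw":0},{"gripper":0.57,"xyz":[0,-1,0],"yaw":0},{"gripper":0.57,"xyz":[0,-1,0],"yaw":0},{"gripper":0.57,"xyz":[0,-1,0],"yaw":0},{"gripper":0.57,"xyz":[0,-1,0],"yaw":0}]' >/dev/null
python3 -m crank '[{"gripper":0.57,"xyz":[0.2,-1,0],"yaw":0},{"gripper":0.57,"xyz":[0.2,-1,0],"yaw":0},{"gripper":0.57,"xyz":[0.2,-1,0],"yaw":0},{"gripper":0.57,"xyz":[0.2,-1,0],"yaw":0},{"gripper":0.57,"xyz":[0.2,-0.5,0],"yaw":-0.5},{"gripper":0.57,"xyz":[0,0,0],"yaw":-0.8},{"gripper":0.57,"xyz":[0,0,0],"yaw":-0.8},{"gripper":0.57,"xyz":[0,0,0],"yaw":-0.7},{"gripper":0.57,"xyz":[0,0,0],"yaw":-0.3},{"gripper":0.57,"xyz":[0,0,0],"yaw":0}]'; python3 cup.py -38 170
```

```text
t: 12.95
tcp_pos: [0.5586, -0.1486, 0.1791]
ee_rot: [-0.002, -0.043, 0.999, 0.0]
wrist_force: [-0.4, -0.1, -4.0]
width: 0.0551
finger_force: 30.0
t 12.95 tcp [ 0.5586 -0.1486  0.1791] toolyaw 0.0858 z-axis [-0.004  0.001 -1.   ] w 0.0551 F [-0.4 -0.1 -4. ] ff 30.0
units [ 1.18 -3.59  0.55] yawunits -0.02
```

```bash
python3 -m crank '[{"gripper":0.57,"xyz":[0.3,-1,0],"yaw":0},{"gripper":0.57,"xyz":[0.3,-1,0],"yaw":0},{"gripper":0.57,"xyz":[0.3,-1,0.2],"yaw":0},{"gripper":0.57,"xyz":[0.3,-0.6,0.2],"yaw":0},{"gripper":0.57,"xyz":[0,0,0.15],"yaw":0},{"gripper":0.57,"xyz":[0,0,0],"yaw":0},{"gripper":0.57,"xyz":[0,0,0],"yaw":0}]'; python3 cup.py -38 170;  python3 - <<'E'
import fit2,numpy as np
fit2.run(np.arange(.1,.13,.003),range(50,100,4),np.arange(-.02,.03,.003))
E
```

```text
t: 13.53
tcp_pos: [0.5431, -0.2196, 0.1692]
ee_rot: [-0.0, -0.044, 0.999, 0.001]
wrist_force: [0.7, 0.6, -4.0]
width: 0.0554
finger_force: 30.0
t 13.53 tcp [ 0.5431 -0.2196  0.1692] toolyaw 0.0876 z-axis [-0.001  0.003 -1.   ] w 0.0554 F [ 0.7  0.6 -4. ] ff 30.0
units [ 0.1  -0.12  0.06] yawunits -0.0
cost 0.98 zlow 0.106 pitch 66 s -0.005 [ 0.5381 -0.22    0.149 ]
cost 0.98 zlow 0.106 pitch 62 s -0.005 [ 0.5381 -0.22    0.15  ]
cost 1.00 zlow 0.106 pitch 62 s -0.002 [ 0.5411 -0.2198  0.15  ]
cost 1.01 zlow 0.109 pitch 66 s -0.005 [ 0.5381 -0.22    0.152 ]
cost 1.02 zlow 0.109 pitch 70 s -0.005 [ 0.5381 -0.22    0.1507]
cost 1.03 zlow 0.109 pitch 66 s -0.002 [ 0.5411 -0.2198  0.152 ]
```

```bash
cat > fit3.py <<'E'
# box+mushroom in hand: free s, pitch, centre z, lateral; yaw from tool
import sys;from h import *
from scipy.optimize import minimize
h=np.array([30,28,33])/1e3;t=np.linspace(-1,1,25)
def run(th0,cz0,s0=0,push=0.,prior=.25):
    o=telemetry.get_obs();q=o['ee_rot'];T=R.from_quat([*q[1:],q[0]]).as_matrix();yaw=np.arctan2(-T[0,1],T[1,1])
    g=cv2.cvtColor(eyes.capture("scene"),cv2.COLOR_RGB2GRAY);cv2.imwrite("pics/last.png",g)
    e=cv2.Canny(cv2.resize(g,None,fx=3,fy=3,interpolation=cv2.INTER_CUBIC),30,70)
    DT=np.minimum(cv2.distanceTransform(255-e,cv2.DIST_L2,5)/3,3);co=cam("scene")[2];a6=np.linspace(0,2*np.pi,60)
    def cost(p,full=False):
        s,th,cz,l=p;M=R.from_euler('zy',[yaw,th]).as_matrix();c=np.array([*(o['tcp_pos'][:2]+s*M[:2,1][::-1]*[1,-1]+l*M[:2,1]),cz])
        if full:return c,M
        Ls=[];vis={(a,k) for a in range(3) for k in(-1,1) if (co-c-M[:,a]*k*h[a])@M[:,a]*k>0}
        for a in range(3):
            b,d=[i for i in range(3) if i!=a]
            for sb in(-1,1):
                for sd in(-1,1):
                    if (b,sb) in vis or (d,sd) in vis:
                        L=np.zeros((25,3));L[:,a]=t*h[a];L[:,b]=sb*h[b];L[:,d]=sd*h[d];Ls.append(L)
        top=np.c_[np.full(60,-.06+push),.02*np.cos(a6),.02*np.sin(a6)];Ls.append(top)
        u=((proj("scene",np.vstack(Ls)@M.T+c)+[0,.25])*3+1).round().astype(int)
        return DT[u[:,1],u[:,0]].mean()+prior*(l/.002)**2*.1
    res=[];rng=np.random.default_rng(0)
    for i in range(60):
        s=np.array([s0,np.radians(th0),cz0,0])+rng.normal(size=4)*[.004,.12,.005,.001]
        res.append(minimize(cost,s,method="Nelder-Mead",options=dict(initial_simplex=s+np.vstack([np.zeros(4),np.diag([.003,.08,.003,.001])]),maxfev=200)))
    res.sort(key=lambda r:r.fun)
    for r in res[:5]:
        c,M=cost(r.x,True);gp=o['tcp_pos']-T[:,2]*.002
        f=c+M[:,0]*.03;C=R.from_euler('zy',[.0877,-np.radians(30)]).as_matrix()
        print("cost %.2f pitch %.1f"%(r.fun,np.degrees(r.x[1])),"lat",round(r.x[3]*1e3,1),"grip in body(mm)",(M.T@(gp-c)*1e3).round(1)[[0,2]],"foot in cup(mm)",(C.T@(f-[.5791,-.2189,.05])*1e3).round(1))
if __name__=="__main__": run(*map(float,sys.argv[1:]))
E
python3 fit3.py 68 .15 -.003
```

```text
cost 0.89 pitch 65.2 lat 0.2 grip in body(mm) [-17.3  13.9] foot in cup(mm) [12.   1.1 77.3]
cost 0.89 pitch 65.2 lat 0.5 grip in body(mm) [-17.5  14.5] foot in cup(mm) [11.5  1.5 77.1]
cost 0.89 pitch 65.2 lat 0.5 grip in body(mm) [-17.5  14.5] foot in cup(mm) [11.6  1.5 77.2]
cost 0.89 pitch 65.2 lat 0.5 grip in body(mm) [-17.5  14.5] foot in cup(mm) [11.5  1.5 77.2]
cost 0.89 pitch 65.0 lat 1.0 grip in body(mm) [-17.7  15.2] foot in cup(mm) [11.  2. 77.]
```

```bash
for s in .004 0 -.004 -.008 -.012 -.016; do sed "s/s,th,cz,l=p;/s,th,cz,l=p;s=$s;/" fit3.py > f4.py; sed -i 's/range(60)/range(15)/;s/res\[:5\]/res[:1]/' f4.py; echo -n "$s "; python3 f4.py 68 .15 -.003; done
```

```text
.004 cost 1.09 pitch 63.6 lat -3.1 grip in body(mm) [-14.9   3. ] foot in cup(mm) [24.5 -3.  78.3]
0 cost 0.95 pitch 63.7 lat -1.9 grip in body(mm) [-15.8   7.8] foot in cup(mm) [19.7 -1.8 78.1]
-.004 cost 0.95 pitch 64.9 lat -0.3 grip in body(mm) [-16.2  12.1] foot in cup(mm) [14.6 -0.3 78.4]
-.008 cost 0.88 pitch 65.3 lat 1.2 grip in body(mm) [-18.3  17.2] foot in cup(mm) [ 9.   1.1 77.2]
-.012 cost 1.00 pitch 65.5 lat 2.8 grip in body(mm) [-19.7  22.2] foot in cup(mm) [ 3.8  2.7 76.5]
-.016 cost 1.03 pitch 43.3 lat 2.2 grip in body(mm) [-5.  28.7] foot in cup(mm) [12.8  0.4 82. ]
```

```bash
python3 -m crank '[{"gripper":0.57,"xyz":[-0.1,-0.1,0.4],"yaw":0},{"gripper":0.57,"xyz":[-0.12,0,0.4],"yaw":0},{"gripper":0.57,"xyz":[-0.12,0,0.4],"yaw":0},{"gripper":0.57,"xyz":[-0.12,0,0.4],"yaw":0},{"gripper":0.57,"xyz":[-0.12,0,0.4],"yaw":0},{"gripper":0.57,"xyz":[-0.1,0,0.4],"yaw":0},{"gripper":0.57,"xyz":[0,0,0],"yaw":0},{"gripper":0.57,"xyz":[0,0,0],"yaw":0}]'; python3 cup.py -25 120;  python3 fit3.py 65 .105 -.003
python3 - <<'E'
import cv2,numpy as np
from h import *
a=eyes.capture("scene")[150:290,150:300,::-1];cv2.imwrite("pics/m1.png",a)
E
```

```text
t: 14.6
tcp_pos: [0.5565, -0.2223, 0.1211]
ee_rot: [-0.001, -0.043, 0.999, 0.0]
wrist_force: [-0.6, -0.2, -4.7]
width: 0.0554
finger_force: 30.0
t 14.6 tcp [ 0.5565 -0.2223  0.1211] toolyaw 0.0865 z-axis [-0.002  0.001 -1.   ] w 0.0554 F [-0.6 -0.2 -4.7] ff 30.0
units [0.11 0.07 0.15] yawunits -0.01
cost 0.90 pitch 39.8 lat 1.4 grip in body(mm) [-20.6  28.7] foot in cup(mm) [ 7.5 -0.2 17.3]
cost 0.91 pitch 64.2 lat -0.7 grip in body(mm) [-15.4  11.1] foot in cup(mm) [ 2.5 -1.8 30.1]
cost 0.92 pitch 63.7 lat 0.4 grip in body(mm) [-16.6  13.5] foot in cup(mm) [ 0.4 -0.6 29. ]
cost 0.92 pitch 64.1 lat 0.4 grip in body(mm) [-16.4  13.2] foot in cup(mm) [ 0.4 -0.6 29.3]
cost 0.92 pitch 64.4 lat -0.8 grip in body(mm) [-15.2  10.9] foot in cup(mm) [ 2.4 -2.  30.3]
```

Two independent fits now agree: pitch about 64°, foot at cup (1,-1,29) mm. I descend along the cup axis, softening the grip near contact.

```bash
python3 -m crank '[{"gripper":0.57,"xyz":[-0.12,0.05,0.22],"yaw":0},{"gripper":0.57,"xyz":[-0.12,0,0.22],"yaw":0},{"gripper":0.57,"xyz":[-0.12,0,0.22],"yaw":0},{"gripper":0.57,"xyz":[-0.12,0,0.2],"yaw":0},{"gripper":0.59,"xyz":[0,0,0],"yaw":0},{"gripper":0.595,"xyz":[0,0,0],"yaw":0}]'; python3 -m crank '[{"gripper":0.595,"xyz":[-0.03,0,0.05],"yaw":0},{"gripper":0.595,"xyz":[-0.03,0,0.05],"yaw":0},{"gripper":0.595,"xyz":[-0.03,0,0.05],"yaw":0},{"gripper":0.595,"xyz":[0,0,0],"yaw":0}]'|egrep 'tcp|wrist|fing';python3 -m crank '[{"gripper":0.595,"xyz":[-0.03,0,0.05],"yaw":0},{"gripper":0.595,"xyz":[-0.03,0,0.05],"yaw":0},{"gripper":0.595,"xyz":[-0.03,0,0.05],"yaw":0},{"gripper":0.595,"xyz":[0,0,0],"yaw":0}]'|egrep 'tcp|wrist|fing'; python3 fit3.py 63 .085 -.003
```

```text
t: 15.2
tcp_pos: [0.5662, -0.2205, 0.1042]
ee_rot: [-0.0, -0.043, 0.999, 0.0]
wrist_force: [-0.3, 0.2, -3.7]
width: 0.0558
finger_force: 10.8
tcp_pos: [0.5681, -0.2206, 0.1017]
wrist_force: [0.0, 0.4, -3.5]
finger_force: 10.6
tcp_pos: [0.5683, -0.2207, 0.099]
wrist_force: [-3.8, 0.3, 3.4]
finger_force: 10.7
cost 0.86 pitch 69.2 lat -0.5 grip in body(mm) [-10.8  12.4] foot in cup(mm) [-2.6  0.2 11.3]
cost 0.86 pitch 69.1 lat -0.2 grip in body(mm) [-11.   12.9] foot in cup(mm) [-3.   0.5 11.2]
cost 0.87 pitch 69.2 lat -0.3 grip in body(mm) [-10.8  12.7] foot in cup(mm) [-2.8  0.5 11.4]
cost 0.87 pitch 70.7 lat -0.5 grip in body(mm) [-10.1  11.4] foot in cup(mm) [-2.4  0.2 12.4]
cost 0.87 pitch 69.3 lat -0.6 grip in body(mm) [-10.6  12.1] foot in cup(mm) [-2.3  0.1 11.5]
```

The contact force ratio (-3.8, +7) matches the cup floor's normal, so the far foot edge is on the floor. I lower a little more with a very light grip so it rotates flat, then open slowly.

```bash
python3 -m crank '[{"gripper":0.598,"xyz":[0,0,0],"yaw":0},{"gripper":0.6,"xyz":[0,0,0],"yaw":0},{"gripper":0.6003,"xyz":[0.03,0,0.05],"yaw":0},{"gripper":0.6003,"xyz":[0.03,0,0.05],"yaw":0},{"gripper":0.6003,"xyz":[0.03,0,0.05],"yaw":0},{"gripper":0.6003,"xyz":[0,0,0],"yaw":0}]'|egrep 'tcp|wrist|fing'; python3 fit3.py 63 .08 -.003;python3 -m crank '[{"gripper":0.603,"xyz":[0,0,0],"yaw":0},{"gripper":0.608,"xyz":[0,0,0],"yaw":0},{"gripper":0.62,"xyz":[0,0,0],"yaw":0},{"gripper":0.65,"xyz":[0,0,0],"yaw":0},{"gripper":0.7,"xyz":[0,0,0],"yaw":0},{"gripper":0.7,"xyz":[0,0,0],"yaw":0}]'|egrep 'tcp|wrist|fing|wid'; python3 fit3.py 60 .075 -.003
```

```text
tcp_pos: [0.5674, -0.2208, 0.0953]
wrist_force: [-4.1, 0.4, 1.6]
finger_force: 3.1
cost 0.77 pitch 39.0 lat -0.2 grip in body(mm) [-14.1  19.9] foot in cup(mm) [10.7 -0.5 -1.4]
cost 0.85 pitch 73.9 lat -0.6 grip in body(mm) [-5.8 13.4] foot in cup(mm) [-8.1  0.6 15.3]
cost 0.86 pitch 74.9 lat -1.0 grip in body(mm) [-5.4 13.5] foot in cup(mm) [-8.6  0.2 16.1]
cost 0.86 pitch 74.5 lat -0.8 grip in body(mm) [-5.4 13.2] foot in cup(mm) [-8.1  0.4 15.8]
cost 0.86 pitch 75.3 lat -1.0 grip in body(mm) [-5.4 13.4] foot in cup(mm) [-8.8  0.2 16.2]
tcp_pos: [0.5688, -0.2206, 0.096]
wrist_force: [-0.2, -0.0, -1.1]
width: 0.0647
finger_force: 0.0
cost 0.73 pitch 39.0 lat 0.7 grip in body(mm) [-14.   23.4] foot in cup(mm) [ 9.   0.6 -2.6]
cost 0.73 pitch 38.7 lat 0.1 grip in body(mm) [-13.7  23. ] foot in cup(mm) [ 9.5 -0.  -2.3]
cost 0.74 pitch 39.1 lat 1.0 grip in body(mm) [-13.8  22.6] foot in cup(mm) [ 9.7  0.9 -2.1]
cost 0.74 pitch 39.1 lat -0.2 grip in body(mm) [-14.1  19.8] foot in cup(mm) [12.3 -0.4 -1.5]
cost 0.74 pitch 39.0 lat 0.2 grip in body(mm) [-13.9  19.3] foot in cup(mm) [12.8 -0.1 -1.1]
```

```bash
python3 -m crank '[{"gripper":0.85,"xyz":[0,0,0],"yaw":0},{"gripper":0.85,"xyz":[0,0,-0.3],"yaw":0},{"gripper":0.85,"xyz":[0,0,-1],"yaw":0},{"gripper":0.85,"xyz":[0,0,-1],"yaw":0},{"gripper":0.85,"xyz":[0,0,-1],"yaw":0},{"gripper":0.85,"xyz":[0,0,-1],"yaw":0},{"gripper":0.85,"xyz":[0,0,-1],"yaw":0},{"gripper":0.5,"xyz":[0,0,-1],"yaw":0},{"gripper":0.2,"xyz":[0,0,0],"yaw":0},{"gripper":0,"xyz":[0,0,0],"yaw":0}]'
python3 - <<'E'
from h import *
a=eyes.capture("scene")[150:290,150:300,::-1];b=eyes.capture("top")[150:290,290:440,::-1]
# overlay predicted home station (cup pose from fit) on a copy
C=R.from_euler('zy',[.0877,-np.radians(30)]).as_matrix()
def W(P): return np.array(P)@C.T+[.5791,-.2189,.05]   # cup frame pts
a3=cv2.resize(a,None,fx=3.5,fy=3.5,interpolation=cv2.INTER_CUBIC);ov=a3.copy()
k=np.linspace(0,2*np.pi,40);
segs=[[[x,y,z] for x,y in((-.033,-.028),(.033,-.028),(.033,.028),(-.033,.028),(-.033,-.028))] for z in(0,.06)]+[[[x,y,0],[x,y,.06]] for x in(-.033,.033) for y in(-.028,.028)]+[[[.02*np.cos(i),.02*np.sin(i),.09] for i in k]]
for S in segs:
    u=((proj("scene",W(S))-[150,150]+.5)*3.5-.5).round().astype(int);cv2.polylines(ov,[u.reshape(-1,1,2)],False,(0,255,0),1)
b3=cv2.resize(b,None,fx=3.5,fy=3.5,interpolation=cv2.INTER_CUBIC)
m=np.hstack([a3[:,50:450],ov[:,50:450]]);cv2.imwrite("pics/m2.png",m);print(m.shape)
E
```

```text
t: 17.85
tcp_pos: [0.5687, -0.2208, 0.2231]
ee_rot: [0.001, -0.043, 0.999, -0.001]
wrist_force: [0.3, 0.1, -0.4]
width: 0.0631
finger_force: 0.0
(490, 800, 3)
```

View pics/m2.png

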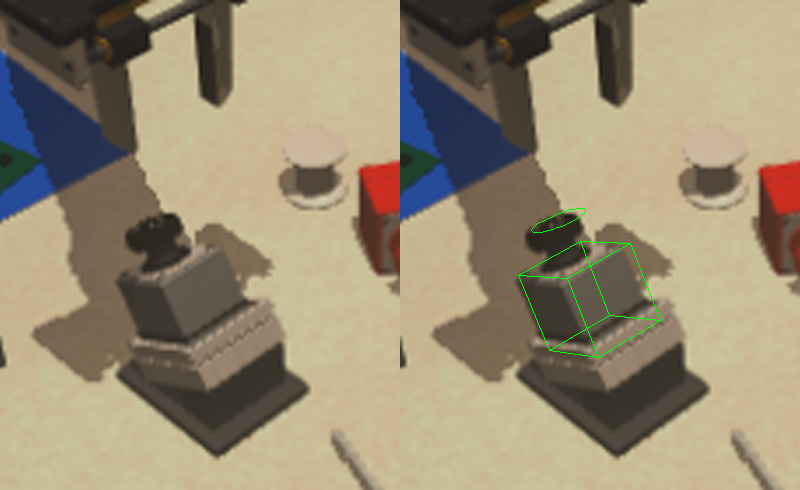

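The view shows the station standing in the cup, mushroom uppermost, nearly on the green home outline (left picture: head at about (154,230), box top at (118–222, 245–280)). The gripper is clear of it. Next is the push: I shut the fingers, go over the mushroom top, and fit the foot position numerically.

```bash
python3 -m crank '[{"gripper":0,"xyz":[0.7,0,0],"yaw":0},{"gripper":0,"xyz":[0.7,0,0],"yaw":0},{"gripper":0,"xyz":[0.7,0,0],"yaw":0},{"gripper":0,"xyz":[0,0,0],"yaw":0}]'
cat > home.py <<'E'
from h import *
C=R.from_euler('zy',[.0877,-np.radians(30)]).as_matrix();k=np.linspace(0,2*np.pi,60)
L=lambda A,B:np.linspace(A,B,30)
hx,hy=.033,.028
box=np.vstack([L([-hx,-hy,.06],[hx,-hy,.06]),L([hx,-hy,.06],[hx,hy,.06]),L([-hx,hy,.06],[-hx,-hy,.06]),L([hx,hy,.06],[-hx,hy,.06]),L([hx,-hy,.02],[hx,-hy,.06]),L([hx,hy,.02],[hx,hy,.06]),L([-hx,-hy,.02],[-hx,-hy,.06])])
head=lambda p:np.c_[.02*np.cos(k),.02*np.sin(k),np.full(60,.09-p)]
def chk(n="scene"):
    g=cv2.cvtColor(eyes.capture(n),cv2.COLOR_RGB2GRAY)
    e=cv2.Canny(cv2.resize(g,None,fx=3,fy=3,interpolation=cv2.INTER_CUBIC),30,70);DT=np.minimum(cv2.distanceTransform(255-e,cv2.DIST_L2,5)/3,3)
    out=[]
    for p in(0,.004,.008):
      for x in np.arange(-.008,.0081,.002):
        for y in np.arange(-.006,.0061,.002):
            P=(np.vstack([box,head(p)])+[x,y,0])@C.T+[.5791,-.2189,.05];u=((proj(n,P))*3+1).round().astype(int);d=DT[u[:,1],u[:,0]]
            out.append((round(float(d.mean()),3),p,round(x,3),round(y,3),round(float(d[-60:].mean()),2)))
    out.sort();print(n,out[:5])
if __name__=="__main__": chk()
E
python3 home.py; python3 cup.py -52.5 147
```

```text
t: 18.28
tcp_pos: [0.5227, -0.2249, 0.2203]
ee_rot: [-0.003, -0.042, 0.999, 0.0]
wrist_force: [0.1, -0.1, -0.1]
width: 0.0291
finger_force: 0.0
scene [(0.543, 0, np.float64(-0.002), np.float64(-0.004), 0.53), (0.555, 0, np.float64(0.0), np.float64(-0.006), 0.52), (0.563, 0, np.float64(-0.004), np.float64(-0.004), 0.53), (0.575, 0, np.float64(-0.006), np.float64(-0.002), 0.62), (0.576, 0, np.float64(0.002), np.float64(-0.006), 0.62)]
t 18.33 tcp [ 0.5247 -0.2245  0.2207] toolyaw 0.0847 z-axis [-0.003  0.001 -1.   ] w 0.0249 F [ 0.4 -0.3  0.8] ff 0.0
units [-0.12  0.04  3.78] yawunits -0.03
```

```bash
python3 -m crank '[{"gripper":0,"xyz":[0,-0.1,0.6],"yaw":0},{"gripper":0,"xyz":[0,0,0.8],"yaw":0},{"gripper":0,"xyz":[0,0,0.8],"yaw":0},{"gripper":0,"xyz":[0,0,0.8],"yaw":0},{"gripper":0,"xyz":[0,0,0.2],"yaw":0},{"gripper":0,"xyz":[0,0,0],"yaw":0}]'; for i in 1 2; do :; done; python3 -m crank '[{"gripper":0,"xyz":[0,0,0.1],"yaw":0},{"gripper":0,"xyz":[0,0,0.1],"yaw":0},{"gripper":0,"xyz":[0,0,0.1],"yaw":0},{"gripper":0,"xyz":[0,0,0],"yaw":0}]' | egrep 'tcp|wrist'; python3 -m crank '[{"gripper":0,"xyz":[0,0,0.1],"yaw":0},{"gripper":0,"xyz":[0,0,0.1],"yaw":0},{"gripper":0,"xyz":[0,0,0],"yaw":0}]' | egrep 'tcp|wrist'
```

```text
t: 18.83
tcp_pos: [0.5261, -0.2254, 0.1559]
ee_rot: [-0.002, -0.043, 0.999, 0.001]
wrist_force: [-0.7, 1.0, -0.4]
width: 0.0
finger_force: 0.0
tcp_pos: [0.5267, -0.2262, 0.152]
wrist_force: [1.0, -0.9, 0.2]
tcp_pos: [0.5262, -0.2262, 0.1475]
wrist_force: [0.0, 0.0, -0.4]
```

```bash
R='egrep tcp|wrist'; python3 -m crank '[{"gripper":0,"xyz":[-0.05,0,0.087],"yaw":0},{"gripper":0,"xyz":[-0.05,0,0.087],"yaw":0},{"gripper":0,"xyz":[-0.05,0,0.087],"yaw":0},{"gripper":0,"xyz":[0,0,0],"yaw":0}]' | egrep 'tcp|wrist';  python3 -m crank '[{"gripper":0,"xyz":[-0.05,0,0.087],"yaw":0},{"gripper":0,"xyz":[0,0,0],"yaw":0}]' | egrep 'tcp|wrist'; python3 -m crank '[{"gripper":0,"xyz":[-0.05,0,0.087],"yaw":0},{"gripper":0,"xyz":[0,0,0],"yaw":0}]' | egrep 'tcp|wrist'; python3 -m crank '[{"gripper":0,"xyz":[-0.05,0,0.087],"yaw":0},{"gripper":0,"xyz":[0,0,0],"yaw":0}]' | egrep 'tcp|wrist'
```

```text
tcp_pos: [0.5295, -0.2258, 0.1421]
wrist_force: [0.2, -0.7, -1.2]
tcp_pos: [0.5305, -0.2258, 0.1405]
wrist_force: [0.3, -0.6, 0.0]
tcp_pos: [0.5315, -0.2256, 0.1388]
wrist_force: [0.3, 0.0, 0.2]
tcp_pos: [0.5324, -0.2256, 0.137]
wrist_force: [-0.4, -0.7, -0.4]
```

Run:
```python
from h import *
print(bot.nose_length)
m=cv2.imread("pics/m2.png")[:,:400];g=m.max(2)
r=g[200:290,90:240];mask=(r<62).astype(np.uint8)
n,l,s,c=cv2.connectedComponentsWithStats(mask)
i=1+s[1:,4].argmax();print("dark blob bbox",s[i]+[90,200,0,0,0],"c",c[i]+[90,200])
print("row widths",[(y+200,int((l[y]==i).sum()),int(np.where(l[y]==i)[0].mean()+90)) for y in range(0,90,6) if (l[y]==i).any()])
C=R.from_euler('zy',[.0877,-np.radians(30)]).as_matrix();k=np.linspace(0,2*np.pi,80)
for p in(0,.008):
  for off in((0,0),(-.002,-.004),(-.004,0)):
    P=np.vstack([np.c_[.02*np.cos(k),.02*np.sin(k),np.full(80,z-p)] for z in(.077,.09)])+[*off,0]
    u=(proj("scene",P@C.T+[.5791,-.2189,.05])-[150,150]+.5)*3.5-.5-[50,0]
    print(p,off,"bbox",u.min(0).round(),u.max(0).round())
```

```text
0.017
dark blob bbox [ 126  215   63   57 2034] c [157.31514258 241.96165192]
row widths [(218, 18, 165), (224, 32, 160), (230, 47, 155), (236, 49, 150), (242, 46, 150), (248, 55, 158), (254, 36, 166), (260, 32, 162), (266, 21, 153)]
0 (0, 0) bbox [131. 208.] [192. 249.]
0 (-0.002, -0.004) bbox [125. 210.] [186. 251.]
0 (-0.004, 0) bbox [128. 208.] [189. 249.]
0.008 (0, 0) bbox [135. 218.] [196. 259.]
0.008 (-0.002, -0.004) bbox [129. 221.] [190. 262.]
0.008 (-0.004, 0) bbox [133. 218.] [193. 259.]
```

Run:
```python
from h import *
a=cv2.resize(eyes.capture("scene")[150:290,150:300,::-1],None,fx=3.5,fy=3.5,interpolation=cv2.INTER_CUBIC)[:,50:450];cv2.imwrite("pics/m3.png",a)
m=cv2.imread("pics/m2.png")[:,:400];d=np.abs(a.astype(int)-m).max(2)
print("grid of change (rows 190..340 step 10, cols 100..250 step 10)")
for y in range(120,340,10): print(y,*["%3d"%d[y:y+10,x:x+10].mean() for x in range(90,260,10)])
print("lum now")
g=a.max(2)
for y in range(180,290,8): print(y,*["%3d"%g[y:y+8,x:x+8].mean() for x in range(100,220,8)])
C=R.from_euler('z',.0877).as_matrix();o=telemetry.get_obs()
tip=o['tcp_pos']-[0,0,.017]
P=[tip+C@np.array([sx*.0075,0,dz]) for sx in(-1,0,1) for dz in(0,.02)]
print("tip pred px",((proj("scene",P)-[150,150]+.5)*3.5-.5-[50,0]).round())
```

```text
grid of change (rows 190..340 step 10, cols 100..250 step 10)
120  20  16  16  19  94 159 147  67   2   2   1   2   2   1   2   1   1
130  39  19   9  18  69 142 130  71   2   2   2   2   1   1   1   2   1
140  20   8  16   3  33 141 131  74   2   1   2   1   2   2   1   1   1
150   3   5  29  30  71 142 130  82   2   2   2   1   2   2   1   1   1
160   3   2  31  51  59 135 130  88   2   1   1   1   2   1   1   2   2
170   2   2  27  51  53  94 130  92   2   2   2   2   1   1   1   1   1
180   2   2  18  52  51  74 132  95   2   2   1   2   1   1   1   1   1
190   2   2   7  44  50  54  88  58   2   2   2   1   1   1   1   1   1
200   2   2   2   8  35  46  46   7   2   2   2   2   1   1   2   1   1
210   2   2   2   2   2  11  51  13   1   1   4   1   2   1   1   1   1
220   2   2   2   2   2   3  11   7   2  35  73  32  51  23   2   1   1
230   2   2   2   2   2   1   3   3   2  28  45   3  22  67  44   3   1
240   1   2   1   2   2   1   2   2   2   3  15   1   1   7  62  64  22
250   1   1   2   1   1   2   2   2   2   2   1   1   1   1   6  24  76
260   1   1   1   2   3   2   
[... 840 characters left out ...]
6 104  66 106 195 195 197 198 198
220 119 120 119 115  99  51  55  73  43  45 137 136 148 188 199
228 120 120 120  74  52  41  48  42  43  48 105 123 122 130 167
236 120 119 120  58  40  41  42  42  43  84 123 125 124 119 121
244 118 119 121  89  48  47  42  45  48  55  71 136 163 120 118
252 119 118 122 122 110  99  46  48  56  51  73 149 143 118 100
260 120 119 121 121 116  73  44  50  61  97 143 130 107  95  96
268 119 121 110 115 137  93  85 107 144 139 112  98  95  95  95
276 120 120  97  95 103 112 120 111 121 102  96  96  95  96  95
284 120 121  81  58  61  64  66  77  96  96  97  94  95  95  95
tip pred px [[143. 226.]
 [141. 204.]
 [150. 231.]
 [147. 209.]
 [157. 236.]
 [154. 214.]]
```

The tip appears behind the head in the picture, so the station may not be fully flat in the cup. I move clear and fit its free pose with both cameras.

```bash
python3 -m crank '[{"gripper":0,"xyz":[0.3,0,-1],"yaw":0},{"gripper":0,"xyz":[0,0,-1],"yaw":0},{"gripper":0,"xyz":[0,1,-1],"yaw":0},{"gripper":0,"xyz":[0,1,-0.5],"yaw":0},{"gripper":0,"xyz":[0,1,0],"yaw":0},{"gripper":0,"xyz":[0,1,0],"yaw":0},{"gripper":0,"xyz":[0,1,0],"yaw":0},{"gripper":0,"xyz":[0,1,0],"yaw":0},{"gripper":0,"xyz":[0,1,0],"yaw":0},{"gripper":0,"xyz":[0,1,0],"yaw":0}]'|grep tcp
cat > free.py <<'E'
from h import *
from scipy.optimize import minimize
import sys
h=np.array([30,28,33])/1e3;t=np.linspace(-1,1,30);k=np.linspace(0,2*np.pi,72)
def run(use=("scene","top"),starts=(60,70,80)):
    DT={}
    for n in use:
        im=eyes.capture(n);cv2.imwrite(f"pics/f_{n}.png",im[...,::-1]);g=cv2.cvtColor(im,cv2.COLOR_RGB2GRAY)
        e=cv2.Canny(cv2.resize(g,None,fx=3,fy=3,interpolation=cv2.INTER_CUBIC),30,70);DT[n]=np.minimum(cv2.distanceTransform(255-e,cv2.DIST_L2,5)/3,3)
    C=R.from_euler('zy',[.0877,-np.radians(30)]).as_matrix()
    def cost(p,det=False):
        x,y,z,th,yw,roll=p;M=R.from_euler('zyx',[yw,th,roll]).as_matrix();c=np.array([x,y,z]);tot=[]
        for n in use:
            co=cam(n)[2];Ls=[]
            vis={(a,s) for a in range(3) for s in(-1,1) if (co-c-M[:,a]*s*h[a])@M[:,a]*s>0}
            for a in range(3):
                b,d=[i for i in range(3) if i!=a]
                for sb in(-1,1):
                    for sd in(-1,1):
                        if ((b,sb) in vis or (d,sd) in vis) and not (b==0 and sb==1):
                            L=np.zeros((30,3));L[:,a]=t*h[a];L[:,b]=sb*h[b];L[:,d]=sd*h[d]
                            if a==0: L=L[L[:,0]<.012]
                            W=L@M.T+c
                            Ls.append(W)
            hd=np.c_[np.full(72,-.06),.02*np.cos(k),.02*np.sin(k)]@M.T+c;Ls.append(hd)
            u=np.clip((proj(n,np.vstack(Ls))*3+1).round().astype(int),0,[1679,1259]);tot.append(DT[n][u[:,1],u[:,0]].mean())
        return (tot if det else sum(tot)+((yw-.0877)/.05)**2*.05+(roll/.03)**2*.05)
    R0=[];rng=np.random.default_rng(0)
    for i in range(45):
        th=np.radians(starts[i%len(starts)]);s=np.array([.5791-.015,-.2189,.078,th,.0877,0])+rng.normal(size=6)*[.006,.003,.005,.06,.02,.01]
        R0.append(minimize(cost,s,method="Nelder-Mead",options=dict(initial_simplex=s+np.vstack([np.zeros(6),np.diag([.004,.003,.004,.08,.03,.02])]),maxfev=350)))
    R0.sort(key=lambda r:r.fun)
    for r in R0[:4]:
        x,y,z,th,yw,ro=r.x;M=R.from_euler('zyx',[yw,th,ro]).as_matrix();c=r.x[:3];f=c+M[:,0]*.03;T=c-M[:,0]*.06
        print("cost %.2f"%r.fun,np.round(cost(r.x,True),2),"pitch %.1f yaw %.3f roll %.2f"%(np.degrees(th),yw,ro),"foot in cup",(C.T@(f-[.5791,-.2189,.05])*1e3).round(1),"stop_top",T.round(4))
run(tuple(sys.argv[1:]) or ("scene","top"))
E
python3 free.py; python3 free.py top
```

```text
tcp_pos: [0.5125, -0.0659, 0.2075]
cost 1.47 [0.48 0.99] pitch 58.5 yaw 0.079 roll -0.01 foot in cup [-1.6 -0.4 -0.7] stop_top [ 0.5311 -0.226   0.1251]
cost 1.48 [0.48 0.97] pitch 56.1 yaw 0.056 roll -0.01 foot in cup [-1.1 -1.9 -0.8] stop_top [ 0.5285 -0.2249  0.1235]
cost 1.48 [0.49 0.99] pitch 57.7 yaw 0.075 roll 0.01 foot in cup [-1.1 -0.1 -0.3] stop_top [ 0.5303 -0.2264  0.125 ]
cost 1.48 [0.49 0.99] pitch 59.3 yaw 0.081 roll -0.01 foot in cup [-2.6 -0.3 -0.7] stop_top [ 0.5315 -0.2259  0.1253]
cost 0.89 [0.89] pitch 80.4 yaw 0.089 roll -0.00 foot in cup [-7.9 13.9 -1.9] stop_top [ 0.5572 -0.2136  0.1322]
cost 0.90 [0.89] pitch 76.1 yaw 0.085 roll 0.00 foot in cup [-4.4 13.  -8.6] stop_top [ 0.557  -0.2142  0.1268]
cost 0.90 [0.88] pitch 74.2 yaw 0.065 roll -0.00 foot in cup [ 2.5 13.  -1.4] stop_top [ 0.5565 -0.2112  0.1359]
cost 0.90 [0.9] pitch 72.1 yaw 0.079 roll 0.00 foot in cup [ 3.4 14.  -2.8] stop_top [ 0.5548 -0.2121  0.134 ]
```

The scene-camera fit gives foot in cup (-1.6,-0.4,-0.7) mm and pitch 58.5°, so the station is home; the top camera is blocked by the arm. The shut fingertips just sit higher than I assumed, so I go back and feel down for contact.

```bash
python3 -m crank '[{"gripper":0,"xyz":[-0.1,-1,0],"yaw":0},{"gripper":0,"xyz":[-0.1,-1,0],"yaw":0},{"gripper":0,"xyz":[-0.1,-1,0],"yaw":0},{"gripper":0,"xyz":[-0.1,-1,0],"yaw":0},{"gripper":0,"xyz":[-0.1,-1,0],"yaw":0},{"gripper":0,"xyz":[0,-1,0],"yaw":0},{"gripper":0,"xyz":[0,-1,0.5],"yaw":0},{"gripper":0,"xyz":[0,-1,1],"yaw":0},{"gripper":0,"xyz":[0,0,1],"yaw":0},{"gripper":0,"xyz":[0,0,0.5],"yaw":0}]'|egrep 'tcp|wri'; python3 d.py .5245 -.226 .139 .0877
```

```text
tcp_pos: [0.5341, -0.2288, 0.1449]
wrist_force: [-0.4, 0.1, -0.0]
t 22.12 tcp [ 0.5341 -0.2288  0.1449] toolyaw 0.0807 z-axis [-0.004 -0.001 -1.   ] w 0.0004 F [-0.4  0.1 -0. ] ff 0.0
units [0.47 0.18 0.3 ] yawunits -0.06
```

```bash
python3 -m crank '[{"gripper":0,"xyz":[0.45,0.15,0],"yaw":0},{"gripper":0,"xyz":[0,0,0.1],"yaw":0},{"gripper":0,"xyz":[0,0,0.1],"yaw":0},{"gripper":0,"xyz":[0,0,0.1],"yaw":0},{"gripper":0,"xyz":[0,0,0],"yaw":0}]'|egrep 'tcp|wri'; python3 -m crank '[{"gripper":0,"xyz":[-0.02,0,0.08],"yaw":0},{"gripper":0,"xyz":[-0.02,0,0.08],"yaw":0},{"gripper":0,"xyz":[0,0,0],"yaw":0}]'|egrep 'tcp|wri';python3 -m crank '[{"gripper":0,"xyz":[-0.02,0,0.08],"yaw":0},{"gripper":0,"xyz":[-0.02,0,0.08],"yaw":0},{"gripper":0,"xyz":[0,0,0],"yaw":0}]'|egrep 'tcp|wri';python3 -m crank '[{"gripper":0,"xyz":[-0.02,0,0.08],"yaw":0},{"gripper":0,"xyz":[-0.02,0,0.08],"yaw":0},{"gripper":0,"xyz":[0,0,0],"yaw":0}]'|egrep 'tcp|wri'
```

```text
tcp_pos: [0.5277, -0.2231, 0.1415]
wrist_force: [0.3, -0.5, -0.1]
tcp_pos: [0.5281, -0.2229, 0.138]
wrist_force: [-0.1, -0.9, 0.0]
tcp_pos: [0.5287, -0.2229, 0.1346]
wrist_force: [0.0, -0.3, 0.6]
tcp_pos: [0.5294, -0.2228, 0.1314]
wrist_force: [-0.2, 0.5, -0.2]
```

```bash
cat > tip.py <<'E'
from h import *
a=cv2.resize(eyes.capture("scene")[150:290,150:300,::-1],None,fx=3.5,fy=3.5,interpolation=cv2.INTER_CUBIC)[:,50:450]
m=cv2.imread("pics/m2.png")[:,:400];d=np.abs(a.astype(int)-m).max(2)
for x in range(116,200,6): 
    c=np.where(d[110:290,x:x+6].mean(1)>18)[0]+110
    print((x,int(c.max()) if len(c) else None, int(a[200:250:10,x].max(1).mean())),end=' ')
o=telemetry.get_obs();tip=o['tcp_pos']-[0,0,.017]
print("\nlum");
for y in range(196,250,6):print(y,*["%3d"%v for v in a.max(2)[y:y+6,120:200].reshape(6,-1,5).mean((0,2))])
print("tip px",((proj("scene",[tip,[.5311,-.226,.1251]])-[150,150]+.5)*3.5-.5-[50,0]).round())
E
python3 tip.py; python3 -m crank '[{"gripper":0,"xyz":[0,-0.1,0.07],"yaw":0},{"gripper":0,"xyz":[0,-0.05,0.07],"yaw":0},{"gripper":0,"xyz":[0,0,0],"yaw":0}]'|egrep 'tcp|wri';python3 -m crank '[{"gripper":0,"xyz":[-0.02,0,0.08],"yaw":0},{"gripper":0,"xyz":[0,0,0],"yaw":0}]'|egrep 'tcp|wri'; python3 tip.py
```

```text
(116, 281, 118) (122, 281, 117) (128, 282, 87) (134, 280, 80) (140, 275, 65) (146, 216, 57) (152, 225, 64) (158, 225, 77) (164, 199, 96) (170, 122, 105) (176, 119, 117) (182, 234, 159) (188, 244, 159) (194, 239, 152) 
lum
196  93  74  71  69  69  67  53  66  90 180 199 198 198 198 198 199
202 118 105  80  70  69  67  56  74 143 201 198 198 198 198 199 199
208 118 120 114 101  86  82 140 167 173 172 173 190 199 199 199 198
214 119 118 118 118 115  91 117 100  72  44  47 109 190 192 162 166
220 119 118 119  96  61  45  54  69  74  42  43  48 129 126 121 122
226 119  99  72  64  40  45  61  52  47  43  43  43  78 121 122 123
232 118  57  44  41  41  43  43  43  43  43  45  66 111 123 124 123
238 117  61  39  40  41  41  42  43  43  43  52 104 124 125 127 126
244 119  87  48  41  43  42  42  43  45  46  47  63  79  91 149 162
tip px [[152. 234.]
 [148. 225.]]
tcp_pos: [0.5295, -0.2264, 0.1286]
wrist_force: [-0.8, 0.9, 0.3]
tcp_pos: [0.5301, -0.2258, 0.127]
wrist_force: [0.9, 0.5, -0.5]
(116, 280, 113) (122, 281, 108) (128, 282, 78) (134, 280, 70) (140, 275, 59) (146, 217, 52) (152, 216, 51) (158, 225, 59) (164, 203, 85) (170, 129, 106) (176, 126, 116) (182, 234, 158) (188, 244, 168) (194, 239, 158) 
lum
196  70  70  69  69  69  53  60  76  73 162 200 198 198 198 198 198
202  74  70  69  69  69  55  57  70 120 192 198 198 198 198 198 198
208 105  87  72  68  69  61  55  75 168 173 173 190 198 198 198 198
214 119 117 101  82  69  66  54  70  73  43  46 108 191 198 192 193
220 118 118 118  95  56  48  55  69  73  41  43  47 142 167 134 140
226 119  98  72  63  40  43  60  52  47  42  43  43  81 119 121 122
232 118  57  44  41  41  42  42  42  42  42  45  66 111 123 124 122
238 117  60  38  40  41  41  42  42  43  43  52 104 124 124 127 125
244 119  86  48  40  42  41  42  43  45  46  47  63  79  91 149 163
tip px [[149. 240.]
 [148. 225.]]
```

The fingertip in the image sits about 7 px (3–4 mm) above the head's top. I keep feeling down.

```bash
python3 -m crank '[{"gripper":0,"xyz":[0,0,0.08],"yaw":0},{"gripper":0,"xyz":[0,0,0],"yaw":0}]'|egrep 'tcp|wri';python3 -m crank '[{"gripper":0,"xyz":[0,0,0.08],"yaw":0},{"gripper":0,"xyz":[0,0,0],"yaw":0}]'|egrep 'tcp|wri'; python3 -m crank '[{"gripper":0,"xyz":[0,0,0.08],"yaw":0},{"gripper":0,"xyz":[0,0,0],"yaw":0}]'|egrep 'tcp|wri'; python3 tip.py
```

```text
tcp_pos: [0.5301, -0.2257, 0.1255]
wrist_force: [-0.5, -0.5, -0.5]
tcp_pos: [0.5301, -0.2258, 0.1239]
wrist_force: [-0.5, -0.1, 0.3]
tcp_pos: [0.53, -0.2258, 0.1222]
wrist_force: [1.1, 0.5, -0.2]
(116, 211, 112) (122, 281, 102) (128, 282, 75) (134, 280, 63) (140, 275, 57) (146, 217, 54) (152, 216, 49) (158, 225, 56) (164, 209, 71) (170, 136, 107) (176, 130, 119) (182, 234, 158) (188, 244, 168) (194, 239, 168) 
lum
196  69  70  69  68  69  53  60  69  66 152 200 198 198 198 198 199
202  70  70  69  69  69  55  57  70  76 158 201 198 198 198 198 198
208  81  71  69  69  69  61  55  70 103 168 174 190 198 198 198 198
214 113  92  74  69  69  65  52  69  58  44  46 108 191 198 198 198
220 118 118 106  70  63  66  56  66  74  41  42  48 148 183 164 166
226 118  98  73  63  42  46  52  51  47  43  43  43  84 128 119 121
232 117  57  44  40  41  41  42  42  42  42  44  66 111 123 124 123
238 117  60  38  39  40  41  41  41  42  42  56 112 124 124 127 125
244 119  86  47  40  42  41  42  42  44  46  48  65  78  91 149 162
tip px [[150. 246.]
 [148. 225.]]
```

Run:
```python
from h import *
Q=R.from_euler('z',.0866).as_matrix()
f=lambda P:((proj("scene",P)-[150,150]+.5)*3.5-.5-[50,0]).round()
t=np.array([.5687,-.2208,.2231])
# m2: width was 0.0631 at the time
for dz in(-.017,-.007,.003):
  for sy in(-1,1):
    print(dz,sy,[f([t+Q@np.array([sx*.0075,sy*(.0316+o),dz])])[0].tolist() for o in(0,.012) for sx in(-1,1)])
```

```text
-0.017 -1 [[130.0, 172.0], [145.0, 182.0], [115.0, 180.0], [130.0, 191.0]]
-0.017 1 [[205.0, 130.0], [220.0, 139.0], [219.0, 122.0], [234.0, 132.0]]
-0.007 -1 [[129.0, 160.0], [143.0, 170.0], [114.0, 168.0], [128.0, 178.0]]
-0.007 1 [[204.0, 118.0], [219.0, 127.0], [218.0, 110.0], [233.0, 120.0]]
0.003 -1 [[127.0, 147.0], [142.0, 157.0], [112.0, 155.0], [127.0, 166.0]]
0.003 1 [[203.0, 105.0], [218.0, 115.0], [217.0, 98.0], [232.0, 107.0]]
```

In the earlier picture the open fingertips also appear about 20 mm higher than the nominal 17 mm nose implies, so contact should be only 2–5 mm further on. Continuing gently.

```bash
python3 -m crank '[{"gripper":0,"xyz":[0,0,0.08],"yaw":0},{"gripper":0,"xyz":[0,0,0],"yaw":0}]'|egrep 'tcp|wri';python3 -m crank '[{"gripper":0,"xyz":[0,0,0.08],"yaw":0},{"gripper":0,"xyz":[0,0,0],"yaw":0}]'|egrep 'tcp|wri'; python3 -m crank '[{"gripper":0,"xyz":[0,0,0.08],"yaw":0},{"gripper":0,"xyz":[0,0,0],"yaw":0}]'|egrep 'tcp|wri';python3 -m crank '[{"gripper":0,"xyz":[0,0,0.08],"yaw":0},{"gripper":0,"xyz":[0,0,0],"yaw":0}]'|egrep 'tcp|wri'; python3 tip.py
```

```text
tcp_pos: [0.5301, -0.2258, 0.1207]
wrist_force: [0.5, -0.5, 0.4]
tcp_pos: [0.5304, -0.226, 0.12]
wrist_force: [-0.8, -0.1, 5.0]
tcp_pos: [0.5305, -0.226, 0.1196]
wrist_force: [-3.1, 0.9, 10.0]
tcp_pos: [0.5306, -0.2261, 0.1193]
wrist_force: [-5.6, 1.7, 16.5]
(116, 214, 112) (122, 281, 100) (128, 282, 71) (134, 280, 62) (140, 275, 59) (146, 226, 56) (152, 225, 50) (158, 212, 58) (164, 212, 55) (170, 139, 107) (176, 136, 119) (182, 234, 158) (188, 244, 168) (194, 240, 168) 
lum
196  69  69  69  69  69  53  60  70  67 151 200 198 198 198 198 199
202  70  70  69  68  69  55  57  70  67 136 198 198 198 198 199 198
208  73  70  70  69  69  61  55  71  76 137 174 190 198 198 198 198
214  96  75  70  69  69  66  52  71  67  45  45 108 191 198 199 198
220 118 107  84  70  69  67  57  79  59  42  42  48 148 183 164 166
226 118 103  76  62  55  52  50  51  47  42  42  43  84 128 118 121
232 117  57  45  40  40  41  42  42  42  42  44  66 110 123 124 123
238 117  60  38  39  40  41  42  42  42  42  55 112 124 124 126 125
244 119  86  47  40  42  41  42  42  44  46  49  65  78  91 148 163
tip px [[150. 249.]
 [148. 225.]]
```

```bash
python3 -m crank '[{"gripper":0,"xyz":[-0.05,0,0.06],"yaw":0},{"gripper":0,"xyz":[0,0,0],"yaw":0}]'|egrep 'tcp|wri|ee';python3 -m crank '[{"gripper":0,"xyz":[-0.05,0,0.06],"yaw":0},{"gripper":0,"xyz":[0,0,0],"yaw":0}]'|egrep 'tcp|wri|wid'
python3 - <<'E'
from h import *
a=cv2.resize(eyes.capture("scene")[150:290,150:300,::-1],None,fx=3.5,fy=3.5,interpolation=cv2.INTER_CUBIC)[:,50:450]
m=cv2.imread("pics/m2.png")[:,:400];d=np.abs(a.astype(int)-m).max(2)
for y in range(210,340,10): print(y,*["%3d"%d[y:y+10,x:x+10].mean() for x in range(90,260,10)])
print(telemetry.get_obs()['joint_torque'].round(2),telemetry.get_obs()['wrist_torque'].round(2))
E
```

```text
tcp_pos: [0.5307, -0.2261, 0.1191]
ee_rot: [0.0, -0.043, 0.999, -0.0]
wrist_force: [-8.5, 2.6, 22.7]
tcp_pos: [0.5325, -0.2261, 0.1151]
wrist_force: [0.6, 0.7, -1.2]
width: 0.0005
210   2   2   5  46  50  45  38  51  75   4   1   2   2   2   1   1   1
220   2   2   2  18  29  19  11  19  26  13  47  22  52  22   2   1   1
230   2   2   2  30  47  15  15  11  16  65  45   4  42  79  44   3   1
240   1   2   2  15   8   3   3   4  22  17  15   2   3  24  70  65  22
250   1   2   2   3  42  43   5   9   8   2   1   2   2   2   8  50  78
260   1   1   1   2   6   9   4   6   2   1   2   2   2   1   1   4  71
270   1   1   2   8  25  10   2   2   1   2   2   1   2   1   6  11  43
280   1   1   1   7   8   2   2   2   2   2   1   2   1   1  17  48   2
290   2   1   1   2   1   1   2   1   1   1   1   1   1   2   1   4   1
300   1   1   1   5   1   1   1   1   1   1   1   1   1   1   1   1   1
310   1   1   1   1   2   1   1   1   1   1   1   1   1   1   2   1   1
320   2   1   1   1   1   1   1   1   1   1   1   1   2   1   1   0   0
330  28   2  12   5   2   1   1   1   1   1   1   1   1   1   1   1   1
[ 1.000e-01 -4.280e+01  4.000e-02 -1.323e+01  5.000e-02  1.000e-01
 -0.000e+00] [-0.01  0.03 -0.02]
```

It snapped: the force rose to about 23 N, then fell to 0, the head moved and the box did not. I back off and check that it stays latched.

```bash
python3 -m crank '[{"gripper":0,"xyz":[0.05,0,-0.3],"yaw":0},{"gripper":0,"xyz":[0,0,-0.8],"yaw":0},{"gripper":0,"xyz":[0,0,-1],"yaw":0},{"gripper":0,"xyz":[0,0,-1],"yaw":0},{"gripper":0.5,"xyz":[0,0,-1],"yaw":0},{"gripper":0.6,"xyz":[0,0,0],"yaw":0},{"gripper":0.6,"xyz":[0,0,0],"yaw":0},{"gripper":0.6,"xyz":[0,0,0],"yaw":0}]'|egrep 't:|tcp|wri|wid'
python3 - <<'E'
from h import *
a=cv2.resize(eyes.capture("scene")[150:290,150:300,::-1],None,fx=3.5,fy=3.5,interpolation=cv2.INTER_CUBIC)[:,50:450];cv2.imwrite("pics/m4.png",a)
for m in(a,cv2.imread("pics/m2.png")[:,:400]):
    r=m.max(2)[200:290,90:240];mask=(r<62).astype(np.uint8);n,l,s,c=cv2.connectedComponentsWithStats(mask);i=1+s[1:,4].argmax();print(s[i]+[90,200,0,0,0],c[i]+[90,200])
E
python3 home.py; python3 d.py
```

```text
t: 26.12
tcp_pos: [0.5306, -0.2255, 0.1948]
ee_rot: [-0.001, -0.043, 0.999, 0.0]
wrist_force: [-0.6, -0.5, -0.5]
width: 0.0225
[ 131  224   58   47 1652] [160.36016949 248.2094431 ]
[ 126  215   63   57 2034] [157.31514258 241.96165192]
scene [(0.608, 0.008, np.float64(-0.002), np.float64(-0.004), 0.57), (0.617, 0.008, np.float64(-0.004), np.float64(-0.004), 0.57), (0.621, 0.008, np.float64(-0.006), np.float64(-0.002), 0.62), (0.623, 0.008, np.float64(0.0), np.float64(-0.006), 0.52), (0.627, 0.008, np.float64(0.002), np.float64(-0.006), 0.57)]
t 26.22 tcp [ 0.5303 -0.2254  0.1943] toolyaw 0.0863 z-axis [-0.003  0.001 -1.   ] w 0.0305 F [-0.1  0.2 -0.5] ff 0.0
```

Latched (the fit prefers 8 mm in) and the station is still home. Now I turn it: open to about 56 mm, pre-turn anticlockwise 0.2 rad, go down around the head and grip lightly.

```bash
python3 -m crank '[{"gripper":0.65,"xyz":[-0.38,0,0],"yaw":-0.6},{"gripper":0.65,"xyz":[0,0,0.5],"yaw":-0.6},{"gripper":0.65,"xyz":[0,0,0.8],"yaw":-0.5},{"gripper":0.65,"xyz":[0,0,0.8],"yaw":0},{"gripper":0.65,"xyz":[0,0,0.8],"yaw":0},{"gripper":0.65,"xyz":[0,0,0.5],"yaw":0},{"gripper":0.65,"xyz":[0,0,0],"yaw":0}]'|egrep 'tcp|wri|wid';python3 d.py .538 -.2254 .098 .287; python3 -m crank '[{"gripper":0.65,"xyz":[0,0,0.3],"yaw":0},{"gripper":0.65,"xyz":[0,0,0.3],"yaw":0},{"gripper":0.65,"xyz":[0,0,0.2],"yaw":0},{"gripper":0.65,"xyz":[0,0,0],"yaw":0}]'|egrep 'tcp|wri|wid';python3 d.py .538 -.2254 .098 .287
```

```text
tcp_pos: [0.5366, -0.2243, 0.1245]
wrist_force: [-0.5, -0.1, -0.1]
width: 0.0605
t 26.8 tcp [ 0.5366 -0.2243  0.1245] toolyaw 0.2903 z-axis [-0.006  0.002 -1.   ] w 0.0605 F [-0.5 -0.1 -0.1] ff 0.0
units [-0.06 -0.08  1.33] yawunits 0.03
tcp_pos: [0.5384, -0.225, 0.1112]
wrist_force: [-0.6, -0.0, -0.2]
width: 0.0605
t 27.13 tcp [ 0.5384 -0.225   0.1112] toolyaw 0.2903 z-axis [-0.001  0.    -1.   ] w 0.0605 F [-0.6 -0.  -0.2] ff 0.0
units [ 0.03 -0.01  0.66] yawunits 0.03
```

```bash
python3 -m crank '[{"gripper":0.65,"xyz":[0,0,0.2],"yaw":0},{"gripper":0.65,"xyz":[0,0,0.2],"yaw":0},{"gripper":0.65,"xyz":[0,0,0.2],"yaw":0},{"gripper":0.55,"xyz":[0,0,0],"yaw":0},{"gripper":0.5,"xyz":[0,0,0],"yaw":0},{"gripper":0.46,"xyz":[0,0,0],"yaw":0},{"gripper":0.44,"xyz":[0,0,0],"yaw":0},{"gripper":0.44,"xyz":[0,0,0],"yaw":0},{"gripper":0.44,"xyz":[0,0,0],"yaw":0}]'|egrep 'tcp|wri|wid|fin'; python3 -m crank '[{"gripper":0.43,"xyz":[0,0,0],"yaw":0},{"gripper":0.425,"xyz":[0,0,0],"yaw":0},{"gripper":0.425,"xyz":[0,0,0],"yaw":0}]'|egrep 'tcp|wri|wid|fin'
```

```text
tcp_pos: [0.5386, -0.2242, 0.0998]
wrist_force: [-0.9, 1.9, 0.6]
width: 0.041
finger_force: 0.9
tcp_pos: [0.5386, -0.2244, 0.0997]
wrist_force: [0.1, 1.3, -1.4]
width: 0.0404
finger_force: 10.1
```

It grips the 40 mm head at 10 N. Now I turn clockwise.

```bash
python3 -m crank '[{"gripper":0.425,"xyz":[0,0,0],"yaw":0.4},{"gripper":0.425,"xyz":[0,0,0],"yaw":0.5},{"gripper":0.425,"xyz":[0,0,0],"yaw":0.5},{"gripper":0.425,"xyz":[0,0,0],"yaw":0.5},{"gripper":0.425,"xyz":[0,0,0],"yaw":0.5},{"gripper":0.425,"xyz":[0,0,0],"yaw":0.5},{"gripper":0.425,"xyz":[0,0,0],"yaw":0.5},{"gripper":0.425,"xyz":[0,0,0],"yaw":0}]'|egrep 'tcp|wri|wid|fin'; python3 d.py;python3 -m crank '[{"gripper":0.46,"xyz":[0,0,0],"yaw":0},{"gripper":0.5,"xyz":[0,0,0],"yaw":0},{"gripper":0.5,"xyz":[0,0,0],"yaw":-0.8},{"gripper":0.5,"xyz":[0,0,0],"yaw":-0.9},{"gripper":0.5,"xyz":[0,0,0],"yaw":-0.9},{"gripper":0.5,"xyz":[0,0,0],"yaw":-0.8},{"gripper":0.46,"xyz":[0,0,0],"yaw":0},{"gripper":0.43,"xyz":[0,0,0],"yaw":0},{"gripper":0.425,"xyz":[0,0,0],"yaw":0},{"gripper":0.425,"xyz":[0,0,0],"yaw":0}]'|egrep 'tcp|wri|wid|fin'
```

```text
tcp_pos: [0.5383, -0.2242, 0.0997]
wrist_force: [-2.0, 3.2, 1.7]
width: 0.0402
finger_force: 10.7
t 28.8 tcp [ 0.5383 -0.2242  0.0997] toolyaw -0.1179 z-axis [-0.002  0.001 -1.   ] w 0.0402 F [-2.   3.2  1.7] ff 10.7
tcp_pos: [0.5385, -0.2249, 0.0997]
wrist_force: [-1.3, 1.1, 1.4]
width: 0.04
finger_force: 10.1
```

```bash
python3 -m crank '[{"gripper":0.425,"xyz":[0,0,0],"yaw":0.4},{"gripper":0.425,"xyz":[0,0,0],"yaw":0.5},{"gripper":0.425,"xyz":[0,0,0],"yaw":0.5},{"gripper":0.425,"xyz":[0,0,0],"yaw":0.5},{"gripper":0.425,"xyz":[0,0,0],"yaw":0.5},{"gripper":0.425,"xyz":[0,0,0],"yaw":0.5},{"gripper":0.425,"xyz":[0,0,0],"yaw":0.5},{"gripper":0.425,"xyz":[0,0,0],"yaw":0}]'|egrep 'tcp|wri|wid|fin'
cat > pop.py <<'E'
from h import *
a=cv2.resize(eyes.capture("scene")[150:290,150:300,::-1],None,fx=3.5,fy=3.5,interpolation=cv2.INTER_CUBIC)[:,50:450]
for f in("m2","m4"):
    m=cv2.imread(f"pics/{f}.png")[:,:400];d=np.abs(a.astype(int)-m).max(2)
    print(f,"box",d[280:330,120:240].mean().round(1),"head",d[222:262,136:180].mean().round(1))
E
python3 pop.py; python3 -m crank '[{"gripper":0.46,"xyz":[0,0,0],"yaw":0},{"gripper":0.5,"xyz":[0,0,0],"yaw":0},{"gripper":0.55,"xyz":[0,0,0],"yaw":0},{"gripper":0.55,"xyz":[0,0,0],"yaw":0}]'|egrep 'tcp|wri|wid|fin';python3 pop.py
```

```text
tcp_pos: [0.5388, -0.2244, 0.0998]
wrist_force: [-1.2, 1.7, 2.0]
width: 0.04
finger_force: 10.4
m2 box 3.4 head 11.4
m4 box 3.6 head 20.0
tcp_pos: [0.5391, -0.226, 0.0998]
wrist_force: [-0.5, 0.2, -0.5]
width: 0.0509
finger_force: 0.0
m2 box 3.5 head 10.6
m4 box 3.7 head 26.4
```

The head now looks like the "out" picture. I open wider, retreat straight up and verify.

```bash
python3 -m crank '[{"gripper":0.65,"xyz":[0,0,0],"yaw":0},{"gripper":0.65,"xyz":[0,0,0],"yaw":0},{"gripper":0.65,"xyz":[0,0,-0.4],"yaw":0},{"gripper":0.65,"xyz":[0,0,-0.8],"yaw":0},{"gripper":0.65,"xyz":[0,0,-1],"yaw":0},{"gripper":0.65,"xyz":[0,0,-1],"yaw":0},{"gripper":0.65,"xyz":[0,0,-1],"yaw":0},{"gripper":0.65,"xyz":[0,0,-1],"yaw":0},{"gripper":0.65,"xyz":[0,0,0],"yaw":0},{"gripper":0.65,"xyz":[0,0,0],"yaw":0}]'|egrep 't:|tcp|wri|wid|fin'; python3 pop.py; python3 home.py
python3 - <<'E'
from h import *
a=cv2.resize(eyes.capture("scene")[150:290,150:300,::-1],None,fx=3.5,fy=3.5,interpolation=cv2.INTER_CUBIC)[:,50:450]
r=a.max(2)[200:290,90:240];mask=(r<62).astype(np.uint8);n,l,s,c=cv2.connectedComponentsWithStats(mask);i=1+s[1:,4].argmax();print(s[i]+[90,200,0,0,0],c[i]+[90,200])
z=cv2.imread("pics/scene0.png");d=np.abs(eyes.capture("scene")[...,::-1].astype(int)-z).max(2)
for n,(x,y) in dict(switchbox=(307,241),spool=(254,200),mug=(386,157),bottle=(377,222),tray=(130,250),driver=(285,305),pot=(142,295),red1=(280,212),red2=(362,179)).items(): print(n,d[y-12:y+13,x-12:x+13].mean().round(1),end=' ')
E
```

```text
t: 31.57
tcp_pos: [0.5395, -0.2255, 0.2052]
ee_rot: [0.002, 0.059, 0.998, -0.001]
wrist_force: [0.7, -0.1, -0.2]
width: 0.0603
finger_force: 0.0
m2 box 5.0 head 8.7
m4 box 4.3 head 22.1
scene [(0.479, 0, np.float64(-0.002), np.float64(-0.006), 0.59), (0.487, 0, np.float64(-0.006), np.float64(-0.004), 0.64), (0.51, 0, np.float64(-0.004), np.float64(-0.004), 0.67), (0.511, 0, np.float64(0.0), np.float64(-0.006), 0.64), (0.519, 0, np.float64(-0.004), np.float64(-0.006), 0.59)]
[ 125  215   62   57 1907] [155.68117462 243.41583639]
switchbox 5.6 spool 5.7 mug 4.4 bottle 5.9 tray 3.7 driver 5.6 pot 2.7 red1 6.0 red2 5.6
```

```bash
python3 free.py scene | head -3; python3 -c "
from bench import bot; print(bot.close_job())"
```

```text
cost 0.49 [0.48] pitch 56.5 yaw 0.082 roll -0.01 foot in cup [ 2.4 -2.9 -0.6] stop_top [ 0.5322 -0.2285  0.1256]
cost 0.49 [0.48] pitch 56.0 yaw 0.069 roll -0.01 foot in cup [ 17.8 -11.6   3.6] stop_top [ 0.5434 -0.2346  0.137 ]
cost 0.49 [0.49] pitch 56.9 yaw 0.078 roll 0.00 foot in cup [ 5.8 -5.1  0.8] stop_top [ 0.5351 -0.2308  0.129 ]
the job is handed in; nothing more can be done
None
```

I handed the job in at about 32 s; no verdict was returned. By camera fits and contact forces, the station is home in the dock and let go, the mushroom latched, was turned clockwise and sprang back out, and the other things look unmoved, but the turn angle was not measured and the last camera-only fit put the axis 3–4° off the cup's (limit 4.6°).

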